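Run-out check of a woofer frame on a hand-cranked turntable

ROBOT

A 6-joint arm with a two-finger parallel gripper is mounted at the origin on the work surface. World frame = base frame: x ahead of the robot, y to its left, z up, the work surface at z = 0. Lengths are in m, angles in rad, forces in N, time in s.
With the tool pointing down it reaches from about 0.35 to 0.775 m from the base axis. Payload 7.3 kg.
Tool frame: the origin (TCP) lies at the very end of the fingers, on their centre line; the grasp point (between the pads) lies robot.pinch_z behind it (robot.pinch_z is the distance from the TCP to the grasp point, in m); y points along the fingers, z is the direction in which the jaws open and shut, and the axes are right-handed (so a half turn about y gives the same grasp; the last joint's range is limited). The gripper opens to 92 mm and grips with 3 to 60 N. Pads are 19 mm wide; open, the fingers measure 130 mm over their backs; the gripper's body (75 mm by 190 mm) begins 47 mm behind the grasp point.
Start: joints at [-0.146, 0.342, 1.524, -0, 1.275, -0.146], TCP at [0.525, 0, 0.227] pointing down, gripper open.
Joint ranges: [-2.53, 2.53], [-0.77, 2.02], [0.04, 2.7], [-1, 4.14], [0.28, 2.66], [-3.11, 3.11]. Speed limits (rad/s): [2.57, 2.57, 3.14, 3.14, 3.14, 3.14].

INTERFACE

Orientations are given as [roll, pitch, yaw] about the fixed x, y, z axes, in that order (R = Rz(yaw) Ry(pitch) Rx(roll)).
In Python, from cell import status, viewer, robot gives the robot as it stands. The module is installed in compiled form; this text tells all that it offers.
- The arm moves only by the shell command python3 -m pendant 'ROWS' [FORCE]. ROWS is JSON, a list that holds one entry, the list of rows, each a list of 7 numbers: the shift along the tool's x, y, z in cm, then the turn, a rotation vector about the tool's x, y, z in rad, then the finger opening in cm, from 0 to 9.18. A call has 1 to 20 rows; each row is the pose to reach, as a shift and turn from the pose commanded when the call began, along the tool's axes at that moment; what a row does not reach only later rows make up. A row lasts 1/10 s, in which the tool goes at most 50 mm and 8.59 degrees, less where a joint would pass 70% of its speed; a pose out of reach is approached as far as the arm can. A call with a gripper value outside its range is refused whole. The fingers move at their own pace and stop on an object; FORCE is the grip in N (left out, the last holds). Time passes only in rows, so rows that repeat a pose let the fingers close. It gives the time, the measured TCP pose, the force and the opening at its end, in the units of the state.
- status.observe(): the state, without advancing time (a new reading comes with each control period).
- viewer.read_camera(name): name is "scene" or "side" or "wrist"; returns a dict with "image" (420x560x3 uint8, red, green, blue), "range_z" (420x560 float32, m along the optical axis (not along the pixel's ray), 0 where there is no reading), "fx", "fy", "cx", "cy" (pixels), "camera_from_world" (4x4, takes a point from world to camera coordinates). Camera axes: x right, y up, looking along -z (the intrinsics and any distortion apply to the point x, -y, -z); pixel columns grow to the right and rows downward; lengths in m; the calibration is good to about 2 mm. The wrist camera is an equidistant fisheye: a pixel r from the principal point sees the ray r / f radians off the axis. A picture is of the moment at which its call begins.
- robot.hand_in(): hands the job in, once; it reports no verdict.
The state is a dict: "time": time; "qpos": joint angles; "qvel": joint speeds; "joint_efforts": joint torques, N m; "tool_pos": TCP position; "tool_rot": TCP orientation; "contact_force": force on the tool from outside, world axes, zero at the start; "torque": the same for the moment, N m; "opening": finger opening in m.
Only numpy, scipy, OpenCV 4.12 (cv2) and the standard library are available. Lean on these libraries where they do the work, as an engineer would, in place of code of your own. Each camera call takes 0.05 s, during which the arm holds its last target. There are 200 camera calls.

TASK

Check the woofer frame for run-out: with the crank knob, turn the platter counter-clockwise (seen from above) up to 15 turns a minute, keep it at 15 give or take 2 for at least 7 seconds so that the gauge can be read, and never let it race past 22. Then bring it to a stop with the frame's brass tab at the fixed pointer, let go of the knob and leave everything at rest. Turn it by the crank only, never touch the platter or the frame, and leave the other things on the bench where they are.

Things in the scene. Friction and masses are not known exactly. Their poses are not given: they have to be found in the camera images.
- spindle (a joint): angle of the platter about its vertical axis, rad, without limit, growing counter-clockwise seen from above. Bearing: viscous drag 0.004 N m s/rad. A felt drag shoe in a guide rides on the platter: dry friction, with the bearing's, about 0.014 N m, but anything from half to nearly double. Inertia of all that turns with the platter: about 0.042 kg m2, give or take 30 percent
- crank (a joint): angle of the crank relative to the platter, rad, without limit, counter-clockwise. A magnetic drag coupling alone links them: it turns the platter with 0.02 N m per rad/s of this joint's speed (nominal). The platter follows with a time constant of 1.7 s, slower than the crank (for 1.57 rad/s the crank goes at 2.2 to 3.1, as the friction is), and is braked when the crank is held still
- platter: heavy horizontal steel disc of radius 122 mm, its top 62 mm above the bench, with a black woofer frame ring (radius 116 mm, 26 mm high) clamped on it; turns with the spindle. Origin on the turning axis at bench level, x axis towards the ring's brass tab, z up. Not to be touched
- tab (a point): outer end of the flat brass tab (30 mm wide, 6 mm thick), the only part that sticks out of the ring beyond the platter: 152 mm from the turning axis, 69 mm above the bench, on the platter's x axis
- mark (a point): tip of the fixed conical steel pointer, on an 80 mm high dark stand at the fixture's edge; it points level at the turning axis from outside: 156 mm from the axis, 72 mm above the bench. The end of the tab passes 4 mm inside it
- axis (a point): point on the vertical turning axis of platter and crank, at the top of the fixture's grey base plate (400 x 380 mm), 18 mm above the bench; fixed, x axis along the 400 mm side. On the plate's -y side, 172 mm from the axis, stands a dial gauge, up to 128 mm above the bench, its arm over the ring. On the -x side the drag shoe's bracket, up to 110 mm
- knob (a point): centre of the top of the upright black crank knob: a cylinder of diameter 29 mm, 58 mm high, that spins freely on its pin, its top 194 mm and its foot 136 mm above the bench, 65 mm from the turning axis. It stands on a flat aluminium crank arm (its top 132 mm above the bench, reaching 80 mm from the axis) above the platter, on the same axis; a released crank is dragged along by the platter
- tweeter: small black dome tweeter, diameter 68 mm, 33 mm high, standing on a corner of the base plate; a bystander. Origin at its underside
- magnet: dark ring magnet, diameter 60 mm, 14 mm high, lying on a corner of the base plate; a bystander. Origin at its underside
- tray: open wooden screw tray, 160 x 120 x 35 mm; a bystander. Origin at its underside
- screwdriver: screwdriver with a red handle, lying; a bystander
- woofer: black woofer, diameter 166 mm, 64 mm high, lying face up; a bystander. Origin at its underside
- cup: open steel cup, diameter 72 mm, 80 mm high; a bystander. Origin at its underside

How it is judged:
By the outcome, as a careful person would: the job done as asked, in the order asked, and still so for the second after the job is handed in, with the robot touching nothing.
It also fails if it takes over 69 s, if anything falls off the work surface, if the arm or the gripper's body presses on something with over 40 N, if the wrist force passes 120 N, or if a joint passes its speed limit or range.

## Working session

There is one attempt and no reset: what is moved stays moved. The work goes in short steps, Python scripts to look and compute and a shell command to move; the robot and the scene stay as the last step left them, time stands still between calls to the robot, and variables do not carry over. Pictures are saved under pics/ and viewed, about 8 in all and at most 12, crops included, and the job is handed in when it is done.

```bash
ls; mkdir -p pics; python3 - <<'E'
from cell import status, viewer, robot
import cv2,numpy as np
s=status.observe(); print(s, robot.pinch_z)
for n in ("scene","side","wrist"):
    d=viewer.read_camera(n); np.savez(f'pics/{n}0.npz',**d)
    cv2.imwrite(f'pics/{n}0.png',d['image'][...,::-1])
    print(n,d['fx'],d['cx'],d['cy'],np.round(d['camera_from_world'],3).tolist())
a=[cv2.imread(f'pics/{n}0.png') for n in("scene","side")]
cv2.imwrite('pics/both0.png',cv2.resize(np.hstack(a),(800,300)))
E
```

```text
pics
{'time': 0.0, 'qpos': array([-1.46008236e-01,  3.42705642e-01,  1.52504104e+00, -2.25444155e-05,
        1.27542099e+00, -1.46000306e-01]), 'qvel': array([-0.00088525, -0.00018262,  0.00019636, -0.0006237 ,  0.00027799,
       -0.00011719]), 'joint_efforts': array([ 7.61924657e-04, -4.31245601e+01, -2.44219762e+01,  7.17750052e-02,
        5.59406646e-02, -1.04314388e-04]), 'tool_pos': array([5.24573095e-01, 7.37790805e-05, 2.26045459e-01]), 'tool_rot': array([-1.57235773e+00,  2.07808857e-04, -1.57079784e+00]), 'contact_force': array([-0.29093527,  0.58777398,  0.24468602]), 'torque': array([-0.02201906,  0.00820063,  0.02618652]), 'opening': 0.09212552456805113} 0.0188
scene 382.7768934623029 282.916693214387 213.34455059942925 [[-0.837, 0.548, 0.008, 0.454], [-0.347, -0.541, 0.767, 0.075], [0.424, 0.639, 0.642, -1.317], [0.0, 0.0, 0.0, 1.0]]
side 387.37999998217333 282.6255831690784 211.75359973243636 [[0.928, -0.371, -0.015, -0.485], [0.197, 0.46, 0.866, -0.232], [-0.315, -0.807, 0.5, -0.953], [0.0, 0.0, 0.0, 1.0]]
wrist 325.19226210127806 276.9953248127044 208.93937227417567 [[1.0, 0.0, -0.002, -0.525], [-0.001, 0.955, -0.297, 0.037], [0.002, 0.297, 0.955, -0.391], [0.0, 0.0, 0.0, 1.0]]
```

View pics/scene0.png

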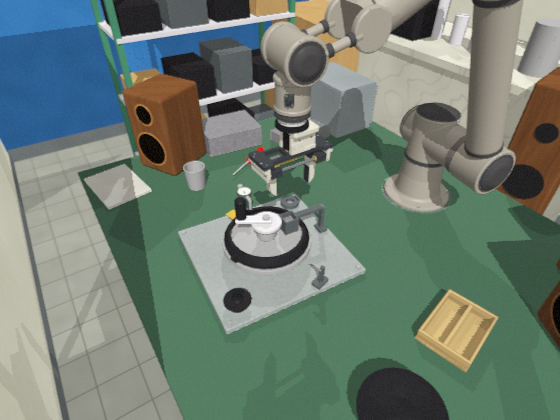

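View pics/side0.png

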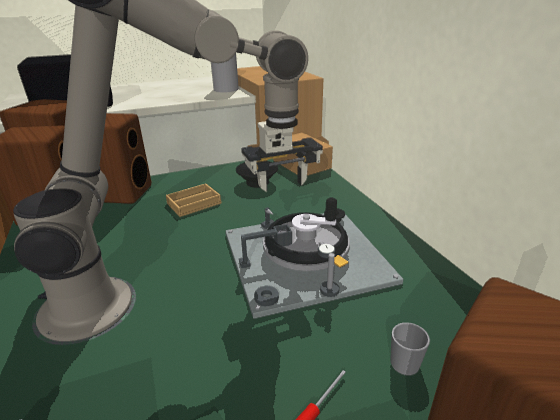

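The scene view shows the knob at (241,203), the brass tab at about (234,214), the drag shoe bracket at about (305,218) and a small stand at about (318,275). In the side view the knob is at (331,205) and the tab at (341,261). I'll enlarge both views and measure from depth.

```bash
cat > h.py <<'E'
import numpy as np,cv2
from scipy.spatial.transform import Rotation as Ro
def cloud(d):
    z=d['range_z'].astype(float); v,u=np.mgrid[:z.shape[0],:z.shape[1]]
    P=np.stack([(u-d['cx'])/d['fx']*z,-(v-d['cy'])/d['fy']*z,-z,np.ones_like(z)],-1)
    return (P@np.linalg.inv(d['camera_from_world']).T)[...,:3]
def ray(d,u,v,zp):
    M=np.linalg.inv(d['camera_from_world']); c=M[:3,3]
    r=M[:3,:3]@np.array([(u-d['cx'])/d['fx'],-(v-d['cy'])/d['fy'],-1]); return c+r*(zp-c[2])/r[2]
def proj(d,p):
    q=d['camera_from_world']@np.r_[p,1]; return d['cx']+d['fx']*q[0]/-q[2], d['cy']-d['fy']*q[1]/-q[2]
E
python3 - <<'E'
from h import *
for n,roi in (("scene",(170,180,370,330)),("side",(215,190,415,320))):
    d=dict(np.load(f'pics/{n}0.npz')); P=cloud(d); im=d['image']; x0,y0,x1,y1=roi
    cv2.imwrite(f'pics/{n}crop.png',cv2.resize(im[y0:y1,x0:x1,::-1],None,fx=4,fy=4,interpolation=cv2.INTER_CUBIC))
    H=P[...,2]; hsv=cv2.cvtColor(im,cv2.COLOR_RGB2HSV); R=np.zeros(H.shape,bool);R[y0:y1,x0:x1]=1
    pl=R&(abs(H-.018)<.006)&(hsv[...,1]<60)&(hsv[...,2]>60)
    rect=cv2.minAreaRect((P[pl][:,:2]*1000).astype(np.float32)); print(n,'plate',rect,np.median(H[pl]))
    tab=R&(hsv[...,1]>150)&(hsv[...,0]<35)&(hsv[...,0]>10)&(hsv[...,2]>120)
    print('tab',tab.sum(),np.round(P[tab].min(0),3),np.round(P[tab].max(0),3),np.median(P[tab],0))
    k=R&(H>.185)&(H<.21)&(im.max(-1)<70); print('knob',k.sum(),P[k].mean(0).round(4),P[k].min(0).round(3),P[k].max(0).round(3))
    h=R&(H>.118)&(H<.14)&(im.max(-1)>150); print('arm/bright',h.sum(),P[h].mean(0).round(4))
E
```

```text
scene plate ((573.05908203125, -129.66094970703125), (597.4960327148438, 401.9383544921875), 85.3368911743164) 0.01847704812423523
tab 59 [ 0.604 -0.173  0.067] [ 0.652 -0.057  0.166] [ 0.62139023 -0.15608314  0.06990996]
knob 76 [ 0.6386 -0.0535  0.1926] [ 0.624 -0.068  0.186] [ 0.651 -0.042  0.196]
arm/bright 705 [ 0.5891 -0.0464  0.1265]
side plate ((582.1939086914062, -28.2288818359375), (386.2403259277344, 401.4266357421875), 85.2324447631836) 0.017537832912774
tab 96 [ 0.196 -0.842  0.063] [ 0.634 -0.135  0.67 ] [ 0.61586407 -0.16032051  0.06810476]
knob 63 [ 0.6339 -0.0658  0.1911] [ 0.622 -0.076  0.185] [ 0.648 -0.053  0.196]
arm/bright 504 [ 0.5809 -0.0723  0.126 ]
```

View pics/scenecrop.png

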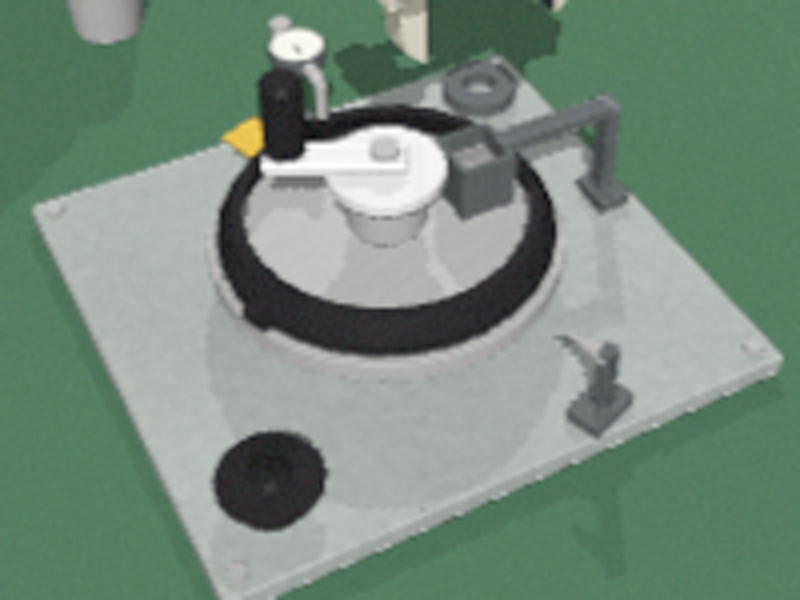

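View pics/sidecrop.png

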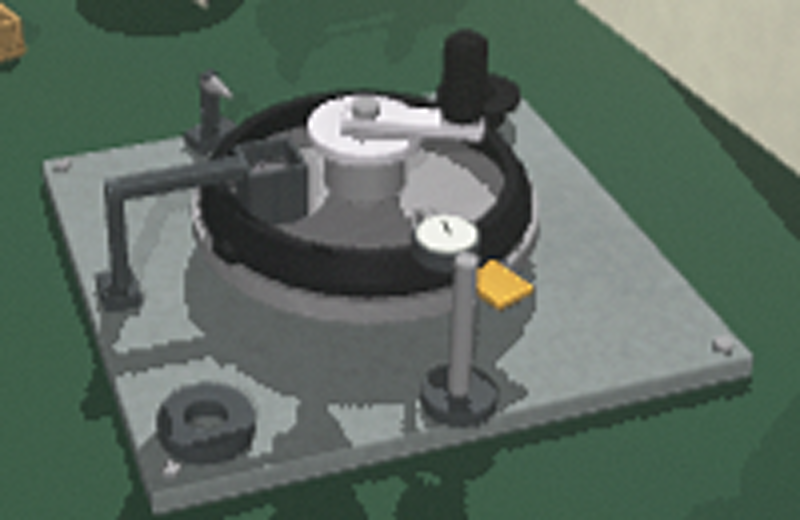

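The crops show the pointer tip at scene (309.5,264) and side (272,213), and the hub cap at scene (266.5,217) and side (306.8,217). I'll triangulate these, the knob top and the tab.

```bash
cat >> h.py <<'E'
def tri(ds,uvs):
    A=[];b=[]
    for d,(u,v) in zip(ds,uvs):
        M=np.linalg.inv(d['camera_from_world']); c=M[:3,3]; r=M[:3,:3]@np.array([(u-d['cx'])/d['fx'],-(v-d['cy'])/d['fy'],-1]); r/=np.linalg.norm(r)
        Q=np.eye(3)-np.outer(r,r); A.append(Q); b.append(Q@c)
    p=np.linalg.solve(sum(A),sum(b)); return p,[np.linalg.norm(Q@p-bb).round(4) for Q,bb in zip(A,b)]
E
python3 - <<'E'
from h import *
S=[dict(np.load(f'pics/{n}0.npz')) for n in("scene","side")]
sc=lambda u,v:(170+u/4-.375,180+v/4-.375); sd=lambda u,v:(215+u/4-.375,190+v/4-.375)
pts={'tip':((558,337),(230,95)),'hubcaptop':((386,142),(367,101)),'knobtop':((281,79),(466,38)),
'screwFR':((752,346),(64,165)),'screwFL?':((55,208),(722,345)),
'tab outer(scene L corner,side R corner)':((225,138),(532,288))}
for k,(a,b) in pts.items(): print(k,tri(S,[sc(*a),sd(*b)]))
# screw plane casts, z=.021
for a in((752,346),(55,208),(237,570),(497,62)): print('sc screw',ray(S[0],*sc(*a),.021).round(4))
for a in((64,165),(722,345),(172,466)): print('sd screw',ray(S[1],*sd(*a),.021).round(4))
for n,d in zip("ab",S):
    print('knob top .194',ray(d,*(sc(281,79) if n=='a' else sd(466,38)),.194).round(4))
# bright disc centroid at its top height, depth-selected platter rim circle fit
for d in S:
    P=cloud(d);m=(abs(P[...,2]-.085)<.006)&(np.hypot(P[...,0]-.58,P[...,1]+.03)<.14)&(d['image'].max(-1)<70)
    q=P[m][:,:2]; A=np.c_[2*q,np.ones(len(q))]; (cx,cy,c)=np.linalg.lstsq(A,(q**2).sum(1),rcond=None)[0]; print('ring fit',cx,cy,np.sqrt(c+cx*cx+cy*cy),len(q))
E
```

```text
tip (array([0.54225372, 0.12578282, 0.07121305]), [np.float64(0.0035), np.float64(0.0035)])
hubcaptop (array([ 0.58078283, -0.02587822,  0.13998284]), [np.float64(0.0018), np.float64(0.0018)])
knobtop (array([ 0.63552197, -0.05975478,  0.19296191]), [np.float64(0.0013), np.float64(0.0013)])
screwFR (array([0.41208666, 0.16421423, 0.01888087]), [np.float64(0.0015), np.float64(0.0015)])
screwFL? (array([ 0.75055092, -0.21551675,  0.01930934]), [np.float64(0.0001), np.float64(0.0001)])
tab outer(scene L corner,side R corner) (array([ 0.63244942, -0.16763074,  0.06679051]), [np.float64(0.001), np.float64(0.001)])
sc screw [0.412  0.1658 0.021 ]
sc screw [ 0.7511 -0.2137  0.021 ]
sc screw [0.7801 0.1349 0.021 ]
sc screw [ 0.3782 -0.1846  0.021 ]
sd screw [0.4124 0.1595 0.021 ]
sd screw [ 0.7491 -0.2171  0.021 ]
sd screw [ 0.3849 -0.1843  0.021 ]
knob top .194 [ 0.635  -0.0578  0.194 ]
knob top .194 [ 0.6358 -0.062   0.194 ]
ring fit 0.58387707224725 -0.0201656376634331 0.10284685098399937 896
ring fit 0.5825976441174806 -0.029637759969114774 0.10082529605465106 702
```

```bash
python3 -m pendant '[[[2,0,4,0,0,0,9.1],[4,0,8,0,0,0,9.1],[6,0,11.05,0,0,0,9.1],[6,0,11.05,0,0,0,9.1],[6,0,11.05,0,0,0,9.1]]]' 10
cat >> h.py <<'E'
def wproj(d,p):
    q=d['camera_from_world']@np.r_[p,1]; x,y,z=q[0],-q[1],-q[2]; t=np.arctan2(np.hypot(x,y),z); s=t*d['fx']/np.hypot(x,y); return d['cx']+s*x,d['cy']+s*y
def wray(d,u,v,zp):
    x,y=u-d['cx'],v-d['cy']; r=np.hypot(x,y); t=r/d['fx']; s=np.sin(t)/max(r,1e-9)
    M=np.linalg.inv(d['camera_from_world']); c=M[:3,3]; w=M[:3,:3]@np.array([x*s,-y*s,-np.cos(t)]); return c+w*(zp-c[2])/w[2]
def tabang(d,wrist=False,ax=(.581,-.026)):
    hsv=cv2.cvtColor(d['image'],cv2.COLOR_RGB2HSV); m=cv2.inRange(hsv,(15,130,90),(32,255,255))
    v,u=np.nonzero(m); f=wray if wrist else ray
    p=np.array([f(d,a,b,.072)[:2]-ax for a,b in zip(u,v)]).reshape(-1,2); r=np.hypot(*p.T); k=(r>.115)&(r<.162); p=p[k]
    if len(p)<8: return None,len(p),0
    c=p.mean(0); return np.degrees(np.arctan2(c[1],c[0])).round(2),len(p),np.hypot(*c).round(4)
E
python3 - <<'E'
from h import *
from cell import viewer,status
d=viewer.read_camera('wrist'); np.savez('pics/w1.npz',**d); im=d['image'].copy()[...,::-1].copy()
cv2.imwrite('pics/w1.png',im)
for p in((.6355,-.0598,.194),(.581,-.026,.135),(.5423,.1258,.072)): print(np.round(wproj(d,np.array(p)),1))
print(tabang(d,True))
for n in("scene","side"): print(tabang(dict(np.load(f'pics/{n}0.npz'))))
s=status.observe();print(s['time'],s['contact_force'],s['tool_pos'])
E
```

```text
time: 0.65
tool_pos: [0.6353, -0.0602, 0.2255]
tool_rot: [-1.573, 0.001, -1.572]
contact_force: [0.0, -0.1, 0.9]
opening: 0.0912
[276.3 241.4]
[207.3 171.7]
[180.9  10.5]
(np.float64(-74.3), 730, np.float64(0.1312))
(np.float64(-73.12), 61, np.float64(0.1327))
(np.float64(-76.73), 107, np.float64(0.1399))
0.7 [-0.24709578  0.01777431 -0.49029411] [ 0.63486488 -0.05966513  0.22604367]
```

View pics/w1.png

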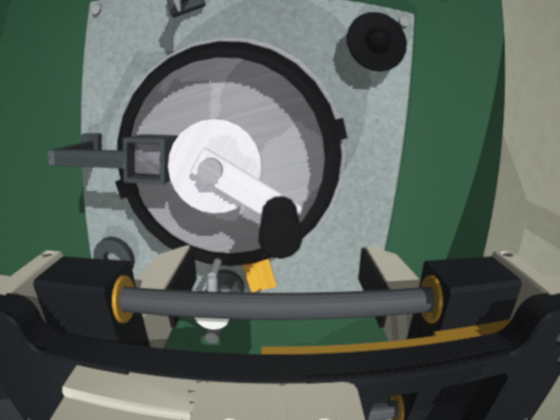

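The wrist view shows the knob top near (281,240), the hub at (209,172), the pointer stand at (185,5) and the tab at (260,276). These agree with the triangulation, with the knob about 1–2 mm further along +x. Next I descend and grip.

```bash
python3 -m pendant '[[[0,2.5,0.15,0,0,0,9.1],[0,5,0.15,0,0,0,9.1],[0,7.3,0.15,0,0,0,9.1],[0,7.3,0.15,0,0,0,7],[0,7.3,0.15,0,0,0,5],[0,7.3,0.15,0,0,0,2.5],[0,7.3,0.15,0,0,0,2.5],[0,7.3,0.15,0,0,0,2.5],[0,7.3,0.15,0,0,0,2.5],[0,7.3,0.15,0,0,0,2.5]]]' 12
python3 - <<'E'
from h import *
from cell import viewer,status
s=status.observe();print(s)
d=viewer.read_camera('wrist'); print(tabang(d,True)); 
for n in("scene","side"): print(n,tabang(viewer.read_camera(n)))
E
```

```text
time: 1.7
tool_pos: [0.6371, -0.06, 0.154]
tool_rot: [-1.57, -0.0, -1.571]
contact_force: [-0.2, -0.3, -0.6]
opening: 0.0391
{'time': 1.7, 'qpos': array([-2.13638244e-01,  6.11008160e-01,  1.28533248e+00, -8.53992108e-06,
        1.24488433e+00, -2.13609336e-01]), 'qvel': array([ 6.13025477e-04,  3.86808866e-03,  9.60121211e-04, -1.02568973e-03,
       -4.75889226e-04,  1.05848490e-05]), 'joint_efforts': array([ 1.97545812e-02, -5.61836457e+01, -2.41633344e+01,  6.90871594e-02,
        5.33659046e-02,  2.58065620e-04]), 'tool_pos': array([ 0.63706534, -0.060036  ,  0.15396921]), 'tool_rot': array([-1.57043871e+00, -8.58534645e-05, -1.57082252e+00]), 'contact_force': array([-0.24030395, -0.27562106, -0.56888947]), 'torque': array([ 0.03200641,  0.02041832, -0.01433478]), 'opening': 0.0391115757703541}
(np.float64(-81.58), 478, np.float64(0.1336))
scene (np.float64(-68.96), 21, np.float64(0.1306))
side (np.float64(-76.67), 99, np.float64(0.141))
```

```bash
python3 -m pendant '[[[0,0,0,0,0,0,2.2],[0,0,0,0,0,0,2.2],[0,0,0,0,0,0,2.2],[0,0,0,0,0,0,2.2],[0,0,0,0,0,0,2.2]]]' 12
cat > plan.py <<'E'
# usage: plan.py w1 w2 ... (crank speed rad/s per 0.1 s row; "a:b" allowed = value:count, "a>b:n" ramp)
import sys,json,os,numpy as np
C=np.array([.581,-.026]); R=.065
f='st.json'
s=json.load(open(f)) if os.path.exists(f) else dict(p=[.6370,-.0600],phi=float(np.arctan2(-.034,.056)))
w=[]
for a in sys.argv[1:]:
    v,_,n=a.partition(':'); n=int(n or 1)
    if '>' in v: a0,a1=map(float,v.split('>')); w+=list(np.linspace(a0,a1,n+1)[1:])
    else: w+=[float(v)]*n
ph=s['phi']+np.cumsum(w)*.1; T=C+R*np.c_[np.cos(ph),np.sin(ph)]-s['p']
z=np.round(T[:,0]*100,2); x=np.round(-T[:,1]*100,2)
print('[[['+'],['.join(f'{a:g},0,{b:g},0,0,0,2.2' for a,b in zip(x,z))+']]]', len(w),'phi',round(np.degrees(ph[-1])%360,1))
s['p']=[s['p'][0]+z[-1]/100,s['p'][1]-x[-1]/100]; s['phi']=float(ph[-1]); json.dump(s,open(f,'w'))
E
cat > look.py <<'E'
import sys; from h import *
from cell import viewer,status
s=status.observe(); print('t',round(s['time'],2),'F',s['contact_force'].round(1),'pos',s['tool_pos'].round(4),'open',round(s['opening'],4))
for n in sys.argv[1:]: print(n,round(status.observe()['time'],2),*tabang(viewer.read_camera(n),n=='wrist'))
E
python3 look.py wrist side; python3 plan.py '0>2.6:8' 2.6:12
```

```text
time: 2.35
tool_pos: [0.6371, -0.06, 0.1537]
tool_rot: [-1.571, -0.0, -1.571]
contact_force: [0.2, 0.4, -0.6]
opening: 0.0281
t 2.35 F [ 0.2  0.4 -0.6] pos [ 0.6371 -0.06    0.1537] open 0.0281
wrist 2.35 -74.74 444 0.1345
side 2.4 -76.72 100 0.1407
[[[-0.21,0,0.06,0,0,0,2.2],[-0.58,0,0.26,0,0,0,2.2],[-1.17,0,0.5,0,0,0,2.2],[-1.98,0,0.74,0,0,0,2.2],[-3.02,0,0.89,0,0,0,2.2],[-4.29,0,0.84,0,0,0,2.2],[-5.72,0,0.47,0,0,0,2.2],[-7.2,0,-0.33,0,0,0,2.2],[-8.43,0,-1.48,0,0,0,2.2],[-9.32,0,-2.91,0,0,0,2.2],[-9.81,0,-4.52,0,0,0,2.2],[-9.87,0,-6.21,0,0,0,2.2],[-9.5,0,-7.85,0,0,0,2.2],[-8.71,0,-9.34,0,0,0,2.2],[-7.57,0,-10.58,0,0,0,2.2],[-6.15,0,-11.49,0,0,0,2.2],[-4.55,0,-12,0,0,0,2.2],[-2.86,0,-12.08,0,0,0,2.2],[-1.22,0,-11.72,0,0,0,2.2],[0.28,0,-10.95,0,0,0,2.2]]] 20 phi 214.5
```

```bash
python3 -m pendant '[[[-0.21,0,0.06,0,0,0,2.2],[-0.58,0,0.26,0,0,0,2.2],[-1.17,0,0.5,0,0,0,2.2],[-1.98,0,0.74,0,0,0,2.2],[-3.02,0,0.89,0,0,0,2.2],[-4.29,0,0.84,0,0,0,2.2],[-5.72,0,0.47,0,0,0,2.2],[-7.2,0,-0.33,0,0,0,2.2],[-8.43,0,-1.48,0,0,0,2.2],[-9.32,0,-2.91,0,0,0,2.2],[-9.81,0,-4.52,0,0,0,2.2],[-9.87,0,-6.21,0,0,0,2.2],[-9.5,0,-7.85,0,0,0,2.2],[-8.71,0,-9.34,0,0,0,2.2],[-7.57,0,-10.58,0,0,0,2.2],[-6.15,0,-11.49,0,0,0,2.2],[-4.55,0,-12,0,0,0,2.2],[-2.86,0,-12.08,0,0,0,2.2],[-1.22,0,-11.72,0,0,0,2.2],[0.28,0,-10.95,0,0,0,2.2]]]'
python3 look.py wrist; python3 plan.py 2.6:20
```

```text
time: 4.45
tool_pos: [0.5279, -0.0618, 0.1538]
tool_rot: [-1.569, 0.002, -1.571]
contact_force: [9.7, 7.2, -5.5]
opening: 0.0286
t 4.45 F [ 9.7  7.2 -5.5] pos [ 0.5279 -0.0618  0.1538] open 0.0286
wrist 4.45 -45.6 1121 0.1009
[[[1.26,0,1.12,0,0,0,2.2],[2.18,0,2.53,0,0,0,2.2],[2.71,0,4.13,0,0,0,2.2],[2.8,0,5.82,0,0,0,2.2],[2.47,0,7.47,0,0,0,2.2],[1.71,0,8.98,0,0,0,2.2],[0.6,0,10.24,0,0,0,2.2],[-0.8,0,11.18,0,0,0,2.2],[-2.4,0,11.72,0,0,0,2.2],[-4.08,0,11.84,0,0,0,2.2],[-5.73,0,11.52,0,0,0,2.2],[-7.25,0,10.78,0,0,0,2.2],[-8.53,0,9.68,0,0,0,2.2],[-9.48,0,8.29,0,0,0,2.2],[-10.04,0,6.7,0,0,0,2.2],[-10.17,0,5.02,0,0,0,2.2],[-9.87,0,3.36,0,0,0,2.2],[-9.15,0,1.84,0,0,0,2.2],[-8.06,0,0.55,0,0,0,2.2],[-6.68,0,-0.41,0,0,0,2.2]]] 20 phi 152.5
```

```bash
python3 -m pendant '[[[1.26,0,1.12,0,0,0,2.2],[2.18,0,2.53,0,0,0,2.2],[2.71,0,4.13,0,0,0,2.2],[2.8,0,5.82,0,0,0,2.2],[2.47,0,7.47,0,0,0,2.2],[1.71,0,8.98,0,0,0,2.2],[0.6,0,10.24,0,0,0,2.2],[-0.8,0,11.18,0,0,0,2.2],[-2.4,0,11.72,0,0,0,2.2],[-4.08,0,11.84,0,0,0,2.2],[-5.73,0,11.52,0,0,0,2.2],[-7.25,0,10.78,0,0,0,2.2],[-8.53,0,9.68,0,0,0,2.2],[-9.48,0,8.29,0,0,0,2.2],[-10.04,0,6.7,0,0,0,2.2],[-10.17,0,5.02,0,0,0,2.2],[-9.87,0,3.36,0,0,0,2.2],[-9.15,0,1.84,0,0,0,2.2],[-8.06,0,0.55,0,0,0,2.2],[-6.68,0,-0.41,0,0,0,2.2]]]'
cat >> h.py <<'E'
def tabang(d,wrist=False,ax=(.581,-.026)):
    hsv=cv2.cvtColor(d['image'],cv2.COLOR_RGB2HSV); m=cv2.inRange(hsv,(12,110,70),(34,255,255))
    n,l,st,ce=cv2.connectedComponentsWithStats(m); f=wray if wrist else ray; out=[]
    for i in range(1,n):
        if st[i,4]<8: continue
        p=f(d,*ce[i],.072)[:2]-ax; r=np.hypot(*p)
        if .115<r<.16: out.append((float(np.degrees(np.arctan2(p[1],p[0])).round(2)),int(st[i,4]),float(r.round(4)),tuple(ce[i].round())))
    return out
E
sed -i "s/for n in sys.*/for n in sys.argv[1:]:\n    t=round(status.observe()['time'],2); d=viewer.read_camera(n); cv2.imwrite(f'pics\/{n}_{t}.png',d['image'][...,::-1]); print(n,t,*tabang(d,n=='wrist'))/" look.py
python3 look.py wrist scene; python3 - <<'E'
E
python3 plan.py 2.6:20
```

```text
time: 6.5
tool_pos: [0.5234, 0.0036, 0.1539]
tool_rot: [-1.568, -0.002, -1.57]
contact_force: [13.4, -6.5, -9.0]
opening: 0.0285
t 6.5 F [13.4 -6.5 -9. ] pos [0.5234 0.0036 0.1539] open 0.0285
wrist 6.5 (111.01, 2030, 0.1333, (np.float64(289.0), np.float64(91.0))) (-153.27, 392, 0.1212, (np.float64(219.0), np.float64(306.0)))
scene 6.55 (112.98, 143, 0.1364, (np.float64(309.0), np.float64(255.0)))
[[[1.58,0,-0.58,0,0,0,2.2],[3.26,0,-0.73,0,0,0,2.2],[4.92,0,-0.45,0,0,0,2.2],[6.45,0,0.25,0,0,0,2.2],[7.75,0,1.32,0,0,0,2.2],[8.73,0,2.69,0,0,0,2.2],[9.33,0,4.27,0,0,0,2.2],[9.5,0,5.95,0,0,0,2.2],[9.23,0,7.61,0,0,0,2.2],[8.55,0,9.15,0,0,0,2.2],[7.49,0,10.46,0,0,0,2.2],[6.13,0,11.46,0,0,0,2.2],[4.56,0,12.07,0,0,0,2.2],[2.88,0,12.26,0,0,0,2.2],[1.22,0,12.01,0,0,0,2.2],[-0.33,0,11.34,0,0,0,2.2],[-1.65,0,10.3,0,0,0,2.2],[-2.66,0,8.95,0,0,0,2.2],[-3.29,0,7.39,0,0,0,2.2],[-3.5,0,5.71,0,0,0,2.2]]] 20 phi 90.4
```

```bash
python3 -m pendant '[[[1.58,0,-0.58,0,0,0,2.2],[3.26,0,-0.73,0,0,0,2.2],[4.92,0,-0.45,0,0,0,2.2],[6.45,0,0.25,0,0,0,2.2],[7.75,0,1.32,0,0,0,2.2],[8.73,0,2.69,0,0,0,2.2],[9.33,0,4.27,0,0,0,2.2],[9.5,0,5.95,0,0,0,2.2],[9.23,0,7.61,0,0,0,2.2],[8.55,0,9.15,0,0,0,2.2],[7.49,0,10.46,0,0,0,2.2],[6.13,0,11.46,0,0,0,2.2],[4.56,0,12.07,0,0,0,2.2],[2.88,0,12.26,0,0,0,2.2],[1.22,0,12.01,0,0,0,2.2],[-0.33,0,11.34,0,0,0,2.2],[-1.65,0,10.3,0,0,0,2.2],[-2.66,0,8.95,0,0,0,2.2],[-3.29,0,7.39,0,0,0,2.2],[-3.5,0,5.71,0,0,0,2.2]]]'
python3 look.py wrist
cat > fit.py <<'E'
# edit SEG (t0, speeds) and OBS (t, deg)
import numpy as np,sys
from scipy.optimize import least_squares
exec(open('data.py').read())
def wc(t):
    for t0,v in SEG:
        i=int((t-t0)//.1)
        if 0<=i<len(v) and t>=t0: return v[i]
    return 0.
def sim(q,tend):
    Tf,I,th,om,t=q[0],q[1],np.radians(A0),0.,2.45; o=[]; h=.01
    while t<tend:
        T=.02*(wc(t-.03)-om)-.004*om
        om=max(0,om+h*(T-Tf)/I) if (om>0 or T>Tf) else 0.
        th+=om*h;t+=h;o.append((t,th,om))
    return np.array(o)
def res(q):
    o=sim(q,max(t for t,_ in OBS)+.02); return [np.interp(t,o[:,0],o[:,1])*57.296-a for t,a in OBS]+[(q[0]-.014)/.006,(q[1]-.042)/.006]
r=least_squares(res,[.014,.042],diff_step=.02,x_scale=[.005,.01]); q=r.x
o=sim(q,float(sys.argv[1])); print('Tf,I',q.round(5),'res',r.fun.round(1))
for t in np.arange(4,float(sys.argv[1])+.01,.5): 
    i=np.argmin(abs(o[:,0]-t)); print(round(t,2),'w',o[i,2].round(3),'ang',(np.degrees(o[i,1])%360).round(1),end=' | ')
print('\nsteady wc for 1.57:',1.57+(.004*1.57+q[0])/.02)
E
cat > data.py <<'E'
A0=-75.5
ru=[.325*i for i in range(1,9)]
SEG=[(2.45,ru+[2.6]*12),(4.5,[2.6]*20),(6.6,[2.6]*20),(8.65,[2.6]*20)]
OBS=[(6.5,111.0),(6.55,113.0)]
E
python3 fit.py 8.6; python3 plan.py 2.6:20
```

```text
time: 8.6
tool_pos: [0.5785, 0.0397, 0.1538]
tool_rot: [-1.573, -0.002, -1.569]
contact_force: [0.1, -10.1, 1.6]
opening: 0.0284
t 8.6 F [  0.1 -10.1   1.6] pos [0.5785 0.0397 0.1538] open 0.0284
wrist 8.6
Tf,I [0.01348 0.04124] res [-1.   1.  -0.1 -0.1]
4.0 w 0.735 ang 309.8 | 4.5 w 0.942 ang 334.2 | 5.0 w 1.072 ang 2.5 | 5.5 w 1.207 ang 35.3 | 6.0 w 1.307 ang 71.4 | 6.5 w 1.383 ang 110.0 | 7.0 w 1.339 ang 147.8 | 7.5 w 1.407 ang 187.2 | 8.0 w 1.457 ang 228.3 | 8.5 w 1.494 ang 270.6 | 
steady wc for 1.57: 2.5582286391806086
[[[0.23,0,-1.67,0,0,0,2.2],[0.88,0,-3.22,0,0,0,2.2],[1.91,0,-4.55,0,0,0,2.2],[3.25,0,-5.58,0,0,0,2.2],[4.81,0,-6.23,0,0,0,2.2],[6.48,0,-6.45,0,0,0,2.2],[8.15,0,-6.24,0,0,0,2.2],[9.71,0,-5.6,0,0,0,2.2],[11.05,0,-4.59,0,0,0,2.2],[12.09,0,-3.26,0,0,0,2.2],[12.76,0,-1.71,0,0,0,2.2],[13,0,-0.04,0,0,0,2.2],[12.8,0,1.63,0,0,0,2.2],[12.19,0,3.2,0,0,0,2.2],[11.19,0,4.55,0,0,0,2.2],[9.87,0,5.61,0,0,0,2.2],[8.33,0,6.29,0,0,0,2.2],[6.66,0,6.55,0,0,0,2.2],[4.99,0,6.37,0,0,0,2.2],[3.41,0,5.77,0,0,0,2.2]]] 20 phi 28.3
```

```bash
python3 -m pendant '[[[0.23,0,-1.67,0,0,0,2.2],[0.88,0,-3.22,0,0,0,2.2],[1.91,0,-4.55,0,0,0,2.2],[3.25,0,-5.58,0,0,0,2.2],[4.81,0,-6.23,0,0,0,2.2],[6.48,0,-6.45,0,0,0,2.2],[8.15,0,-6.24,0,0,0,2.2],[9.71,0,-5.6,0,0,0,2.2],[11.05,0,-4.59,0,0,0,2.2],[12.09,0,-3.26,0,0,0,2.2],[12.76,0,-1.71,0,0,0,2.2],[13,0,-0.04,0,0,0,2.2],[12.8,0,1.63,0,0,0,2.2],[12.19,0,3.2,0,0,0,2.2],[11.19,0,4.55,0,0,0,2.2],[9.87,0,5.61,0,0,0,2.2],[8.33,0,6.29,0,0,0,2.2],[6.66,0,6.55,0,0,0,2.2],[4.99,0,6.37,0,0,0,2.2],[3.41,0,5.77,0,0,0,2.2]]]'
python3 look.py wrist;python3 fit.py 10.65; python3 plan.py 2.6:20
```

```text
time: 10.65
tool_pos: [0.6383, 0.0071, 0.1539]
tool_rot: [-1.57, 0.001, -1.57]
contact_force: [1.5, -0.6, 1.6]
opening: 0.0289
t 10.65 F [ 1.5 -0.6  1.6] pos [0.6383 0.0071 0.1539] open 0.0289
wrist 10.65 (105.04, 1740, 0.1328, (np.float64(155.0), np.float64(97.0))) (-24.41, 348, 0.1203, (np.float64(335.0), np.float64(305.0))) (-48.88, 2729, 0.1286, (np.float64(305.0), np.float64(345.0)))
Tf,I [0.01348 0.04124] res [-1.   1.  -0.1 -0.1]
4.0 w 0.735 ang 309.8 | 4.5 w 0.942 ang 334.2 | 5.0 w 1.072 ang 2.5 | 5.5 w 1.207 ang 35.3 | 6.0 w 1.307 ang 71.4 | 6.5 w 1.383 ang 110.0 | 7.0 w 1.339 ang 147.8 | 7.5 w 1.407 ang 187.2 | 8.0 w 1.457 ang 228.3 | 8.5 w 1.494 ang 270.6 | 9.0 w 1.47 ang 312.7 | 9.5 w 1.504 ang 355.3 | 10.0 w 1.53 ang 38.8 | 10.5 w 1.549 ang 82.9 | 
steady wc for 1.57: 2.5582286391806086
[[[-1.36,0,-0.99,0,0,0,2.2],[-2.43,0,-2.29,0,0,0,2.2],[-3.13,0,-3.82,0,0,0,2.2],[-3.41,0,-5.49,0,0,0,2.2],[-3.25,0,-7.16,0,0,0,2.2],[-2.66,0,-8.74,0,0,0,2.2],[-1.69,0,-10.12,0,0,0,2.2],[-0.4,0,-11.2,0,0,0,2.2],[1.13,0,-11.92,0,0,0,2.2],[2.79,0,-12.21,0,0,0,2.2],[4.47,0,-12.07,0,0,0,2.2],[6.05,0,-11.51,0,0,0,2.2],[7.44,0,-10.55,0,0,0,2.2],[8.54,0,-9.27,0,0,0,2.2],[9.26,0,-7.75,0,0,0,2.2],[9.58,0,-6.09,0,0,0,2.2],[9.46,0,-4.41,0,0,0,2.2],[8.91,0,-2.82,0,0,0,2.2],[7.97,0,-1.42,0,0,0,2.2],[6.7,0,-0.31,0,0,0,2.2]]] 20 phi 326.3
```

```bash
python3 -m pendant '[[[-1.36,0,-0.99,0,0,0,2.2],[-2.43,0,-2.29,0,0,0,2.2],[-3.13,0,-3.82,0,0,0,2.2],[-3.41,0,-5.49,0,0,0,2.2],[-3.25,0,-7.16,0,0,0,2.2],[-2.66,0,-8.74,0,0,0,2.2],[-1.69,0,-10.12,0,0,0,2.2],[-0.4,0,-11.2,0,0,0,2.2],[1.13,0,-11.92,0,0,0,2.2],[2.79,0,-12.21,0,0,0,2.2],[4.47,0,-12.07,0,0,0,2.2],[6.05,0,-11.51,0,0,0,2.2],[7.44,0,-10.55,0,0,0,2.2],[8.54,0,-9.27,0,0,0,2.2],[9.26,0,-7.75,0,0,0,2.2],[9.58,0,-6.09,0,0,0,2.2],[9.46,0,-4.41,0,0,0,2.2],[8.91,0,-2.82,0,0,0,2.2],[7.97,0,-1.42,0,0,0,2.2],[6.7,0,-0.31,0,0,0,2.2]]]'
python3 look.py side
cat > data.py <<'E'
A0=-75.5
ru=[.325*i for i in range(1,9)]
SEG=[(2.45,ru+[2.6]*12),(4.5,[2.6]*20),(6.6,[2.6]*20),(8.65,[2.6]*20),(10.7,[2.6]*20),(12.75,[2.6]*20)]
OBS=[(6.5,111.0),(6.55,113.0),(10.65,105+360)]
E
python3 fit.py 14.75
```

```text
time: 12.7
tool_pos: [0.6357, -0.0626, 0.154]
tool_rot: [-1.57, -0.002, -1.572]
contact_force: [1.8, -2.6, 0.9]
opening: 0.0283
t 12.7 F [ 1.8 -2.6  0.9] pos [ 0.6357 -0.0626  0.154 ] open 0.0283
side 12.7 (-66.84, 125, 0.1372, (np.float64(345.0), np.float64(256.0)))
Tf,I [0.01215 0.04445] res [-1.   1.  -0.  -0.3  0.4]
4.0 w 0.724 ang 309.6 | 4.5 w 0.935 ang 333.7 | 5.0 w 1.071 ang 2.0 | 5.5 w 1.21 ang 34.8 | 6.0 w 1.317 ang 71.1 | 6.5 w 1.398 ang 110.0 | 7.0 w 1.367 ang 148.5 | 7.5 w 1.436 ang 188.8 | 8.0 w 1.489 ang 230.7 | 8.5 w 1.53 ang 274.0 | 9.0 w 1.512 ang 317.3 | 9.5 w 1.547 ang 1.1 | 10.0 w 1.574 ang 45.8 | 10.5 w 1.594 ang 91.2 | 11.0 w 1.56 ang 136.2 | 11.5 w 1.584 ang 181.3 | 12.0 w 1.602 ang 226.9 | 12.5 w 1.616 ang 273.0 | 13.0 w 1.575 ang 318.7 | 13.5 w 1.595 ang 4.1 | 14.0 w 1.61 ang 50.1 | 14.5 w 1.622 ang 96.4 | 
steady wc for 1.57: 2.49170769887253
```

```bash
python3 plan.py 2.5:20
```

```text
[[[-1.45,0,0.72,0,0,0,2.2],[-3.04,0,1.06,0,0,0,2.2],[-4.66,0,1.01,0,0,0,2.2],[-6.21,0,0.55,0,0,0,2.2],[-7.6,0,-0.28,0,0,0,2.2],[-8.75,0,-1.43,0,0,0,2.2],[-9.57,0,-2.82,0,0,0,2.2],[-10.03,0,-4.38,0,0,0,2.2],[-10.08,0,-6,0,0,0,2.2],[-9.74,0,-7.58,0,0,0,2.2],[-9.01,0,-9.03,0,0,0,2.2],[-7.94,0,-10.25,0,0,0,2.2],[-6.61,0,-11.18,0,0,0,2.2],[-5.09,0,-11.74,0,0,0,2.2],[-3.48,0,-11.91,0,0,0,2.2],[-1.88,0,-11.67,0,0,0,2.2],[-0.38,0,-11.05,0,0,0,2.2],[0.91,0,-10.08,0,0,0,2.2],[1.93,0,-8.81,0,0,0,2.2],[2.6,0,-7.34,0,0,0,2.2]]] 20 phi 252.8
```

```bash
python3 -m pendant '[[[-1.45,0,0.72,0,0,0,2.2],[-3.04,0,1.06,0,0,0,2.2],[-4.66,0,1.01,0,0,0,2.2],[-6.21,0,0.55,0,0,0,2.2],[-7.6,0,-0.28,0,0,0,2.2],[-8.75,0,-1.43,0,0,0,2.2],[-9.57,0,-2.82,0,0,0,2.2],[-10.03,0,-4.38,0,0,0,2.2],[-10.08,0,-6,0,0,0,2.2],[-9.74,0,-7.58,0,0,0,2.2],[-9.01,0,-9.03,0,0,0,2.2],[-7.94,0,-10.25,0,0,0,2.2],[-6.61,0,-11.18,0,0,0,2.2],[-5.09,0,-11.74,0,0,0,2.2],[-3.48,0,-11.91,0,0,0,2.2],[-1.88,0,-11.67,0,0,0,2.2],[-0.38,0,-11.05,0,0,0,2.2],[0.91,0,-10.08,0,0,0,2.2],[1.93,0,-8.81,0,0,0,2.2],[2.6,0,-7.34,0,0,0,2.2]]]'
python3 look.py wrist; sed -i 's/(12.75,\[2.6\]/(12.75,[2.5]/; s/465)\]/465)]/; s/105+360)\]/105+360),(12.7,293.2+360)]/' data.py; sed -i 's/)\]$/)]/' data.py; python3 fit.py 14.8; python3 plan.py 2.5:20
```

```text
time: 14.75
tool_pos: [0.5609, -0.0874, 0.1539]
tool_rot: [-1.573, 0.001, -1.571]
contact_force: [0.4, 5.5, 1.5]
opening: 0.0286
t 14.75 F [0.4 5.5 1.5] pos [ 0.5609 -0.0874  0.1539] open 0.0286
wrist 14.75 (123.79, 558, 0.1213, (np.float64(212.0), np.float64(7.0))) (-77.5, 299, 0.1472, (np.float64(335.0), np.float64(304.0)))
Tf,I [0.01201 0.0449 ] res [-1.1  0.9  0.6 -0.4 -0.3  0.5]
4.0 w 0.722 ang 309.5 | 4.5 w 0.933 ang 333.6 | 5.0 w 1.069 ang 1.8 | 5.5 w 1.21 ang 34.6 | 6.0 w 1.317 ang 70.9 | 6.5 w 1.399 ang 109.9 | 7.0 w 1.369 ang 148.4 | 7.5 w 1.439 ang 188.7 | 8.0 w 1.492 ang 230.7 | 8.5 w 1.533 ang 274.1 | 9.0 w 1.516 ang 317.5 | 9.5 w 1.551 ang 1.4 | 10.0 w 1.578 ang 46.3 | 10.5 w 1.599 ang 91.8 | 11.0 w 1.565 ang 137.0 | 11.5 w 1.589 ang 182.2 | 12.0 w 1.607 ang 228.0 | 12.5 w 1.621 ang 274.2 | 13.0 w 1.572 ang 320.0 | 13.5 w 1.574 ang 5.1 | 14.0 w 1.576 ang 50.2 | 14.5 w 1.578 ang 95.4 | 
steady wc for 1.57: 2.484364053804891
[[[0.28,0,1.6,0,0,0,2.2],[0.16,0,3.22,0,0,0,2.2],[-0.35,0,4.75,0,0,0,2.2],[-1.24,0,6.11,0,0,0,2.2],[-2.42,0,7.21,0,0,0,2.2],[-3.85,0,7.99,0,0,0,2.2],[-5.42,0,8.38,0,0,0,2.2],[-7.04,0,8.38,0,0,0,2.2],[-8.61,0,7.97,0,0,0,2.2],[-10.03,0,7.19,0,0,0,2.2],[-11.21,0,6.08,0,0,0,2.2],[-12.08,0,4.71,0,0,0,2.2],[-12.59,0,3.17,0,0,0,2.2],[-12.7,0,1.56,0,0,0,2.2],[-12.4,0,-0.04,0,0,0,2.2],[-11.73,0,-1.51,0,0,0,2.2],[-10.7,0,-2.77,0,0,0,2.2],[-9.4,0,-3.73,0,0,0,2.2],[-7.9,0,-4.35,0,0,0,2.2],[-6.3,0,-4.57,0,0,0,2.2]]] 20 phi 179.2
```

```bash
python3 -m pendant '[[[0.28,0,1.6,0,0,0,2.2],[0.16,0,3.22,0,0,0,2.2],[-0.35,0,4.75,0,0,0,2.2],[-1.24,0,6.11,0,0,0,2.2],[-2.42,0,7.21,0,0,0,2.2],[-3.85,0,7.99,0,0,0,2.2],[-5.42,0,8.38,0,0,0,2.2],[-7.04,0,8.38,0,0,0,2.2],[-8.61,0,7.97,0,0,0,2.2],[-10.03,0,7.19,0,0,0,2.2],[-11.21,0,6.08,0,0,0,2.2],[-12.08,0,4.71,0,0,0,2.2],[-12.59,0,3.17,0,0,0,2.2],[-12.7,0,1.56,0,0,0,2.2],[-12.4,0,-0.04,0,0,0,2.2],[-11.73,0,-1.51,0,0,0,2.2],[-10.7,0,-2.77,0,0,0,2.2],[-9.4,0,-3.73,0,0,0,2.2],[-7.9,0,-4.35,0,0,0,2.2],[-6.3,0,-4.57,0,0,0,2.2]]]'
python3 look.py side; sed -i 's/(12.75,\[2.5\]\*20)/(12.75,[2.5]*20),(14.8,[2.5]*20)/' data.py; python3 fit.py 16.85|tail -2; python3 plan.py 2.5:20
```

```text
time: 16.8
tool_pos: [0.5168, -0.0255, 0.154]
tool_rot: [-1.567, -0.001, -1.571]
contact_force: [15.3, 1.0, -9.9]
opening: 0.0283
t 16.8 F [15.3  1.  -9.9] pos [ 0.5168 -0.0255  0.154 ] open 0.0283
side 16.8 (-55.89, 118, 0.1359, (np.float64(350.0), np.float64(252.0)))
4.0 w 0.722 ang 309.5 | 4.5 w 0.933 ang 333.6 | 5.0 w 1.069 ang 1.8 | 5.5 w 1.21 ang 34.6 | 6.0 w 1.317 ang 70.9 | 6.5 w 1.399 ang 109.9 | 7.0 w 1.369 ang 148.4 | 7.5 w 1.439 ang 188.7 | 8.0 w 1.492 ang 230.7 | 8.5 w 1.533 ang 274.1 | 9.0 w 1.516 ang 317.5 | 9.5 w 1.551 ang 1.4 | 10.0 w 1.578 ang 46.3 | 10.5 w 1.599 ang 91.8 | 11.0 w 1.565 ang 137.0 | 11.5 w 1.589 ang 182.2 | 12.0 w 1.607 ang 228.0 | 12.5 w 1.621 ang 274.2 | 13.0 w 1.572 ang 320.0 | 13.5 w 1.574 ang 5.1 | 14.0 w 1.576 ang 50.2 | 14.5 w 1.578 ang 95.4 | 15.0 w 1.529 ang 140.0 | 15.5 w 1.541 ang 184.0 | 16.0 w 1.551 ang 228.3 | 16.5 w 1.559 ang 272.9 | 
steady wc for 1.57: 2.484364053804891
[[[1.62,0,0.18,0,0,0,2.2],[3.13,0,0.76,0,0,0,2.2],[4.46,0,1.69,0,0,0,2.2],[5.51,0,2.92,0,0,0,2.2],[6.23,0,4.37,0,0,0,2.2],[6.57,0,5.95,0,0,0,2.2],[6.5,0,7.57,0,0,0,2.2],[6.04,0,9.13,0,0,0,2.2],[5.2,0,10.52,0,0,0,2.2],[4.05,0,11.66,0,0,0,2.2],[2.65,0,12.47,0,0,0,2.2],[1.09,0,12.92,0,0,0,2.2],[-0.53,0,12.97,0,0,0,2.2],[-2.11,0,12.62,0,0,0,2.2],[-3.55,0,11.88,0,0,0,2.2],[-4.77,0,10.81,0,0,0,2.2],[-5.69,0,9.48,0,0,0,2.2],[-6.25,0,7.95,0,0,0,2.2],[-6.41,0,6.34,0,0,0,2.2],[-6.17,0,4.74,0,0,0,2.2]]] 20 phi 105.7
```

```bash
python3 -m pendant '[[[1.62,0,0.18,0,0,0,2.2],[3.13,0,0.76,0,0,0,2.2],[4.46,0,1.69,0,0,0,2.2],[5.51,0,2.92,0,0,0,2.2],[6.23,0,4.37,0,0,0,2.2],[6.57,0,5.95,0,0,0,2.2],[6.5,0,7.57,0,0,0,2.2],[6.04,0,9.13,0,0,0,2.2],[5.2,0,10.52,0,0,0,2.2],[4.05,0,11.66,0,0,0,2.2],[2.65,0,12.47,0,0,0,2.2],[1.09,0,12.92,0,0,0,2.2],[-0.53,0,12.97,0,0,0,2.2],[-2.11,0,12.62,0,0,0,2.2],[-3.55,0,11.88,0,0,0,2.2],[-4.77,0,10.81,0,0,0,2.2],[-5.69,0,9.48,0,0,0,2.2],[-6.25,0,7.95,0,0,0,2.2],[-6.41,0,6.34,0,0,0,2.2],[-6.17,0,4.74,0,0,0,2.2]]]'
python3 look.py wrist scene
cat > data.py <<'E'
A0=-75.5
ru=[.325*i for i in range(1,9)]
lin=lambda a,b,n:list(np.linspace(a,b,n+1)[1:])
SEG=[(2.45,ru+[2.6]*12),(4.5,[2.6]*20),(6.6,[2.6]*20),(8.65,[2.6]*20),(10.7,[2.6]*20),(12.75,[2.5]*20),(14.8,[2.5]*20),(16.85,[2.5]*20),
(18.95,lin(2.5,1.6,10)+[1.6]*10),(21.0,lin(1.6,0,10)+[0]*10)]
OBS=[(6.5,111.0),(6.55,113.0),(10.65,465),(12.7,653.2),(16.8,304.1+720)]
E
python3 fit.py 24
```

```text
time: 18.85
tool_pos: [0.5617, 0.0363, 0.1539]
tool_rot: [-1.572, -0.002, -1.57]
contact_force: [3.4, -10.6, -1.5]
opening: 0.0287
t 18.85 F [  3.4 -10.6  -1.5] pos [0.5617 0.0363 0.1539] open 0.0287
wrist 18.85 (127.98, 1811, 0.1324, (np.float64(194.0), np.float64(163.0)))
scene 18.9 (-137.71, 14, 0.1162, (np.float64(277.0), np.float64(208.0))) (131.09, 130, 0.134, (np.float64(314.0), np.float64(244.0)))
Tf,I [0.01177 0.0458 ] res [-1.9  0.2  0.9  0.9 -0.8 -0.4  0.6]
4.0 w 0.717 ang 309.3 | 4.5 w 0.927 ang 333.3 | 5.0 w 1.065 ang 1.3 | 5.5 w 1.206 ang 34.0 | 6.0 w 1.315 ang 70.2 | 6.5 w 1.398 ang 109.1 | 7.0 w 1.371 ang 147.7 | 7.5 w 1.441 ang 188.1 | 8.0 w 1.496 ang 230.2 | 8.5 w 1.537 ang 273.7 | 9.0 w 1.522 ang 317.2 | 9.5 w 1.557 ang 1.3 | 10.0 w 1.585 ang 46.4 | 10.5 w 1.606 ang 92.1 | 11.0 w 1.573 ang 137.5 | 11.5 w 1.597 ang 182.9 | 12.0 w 1.615 ang 228.9 | 12.5 w 1.629 ang 275.4 | 13.0 w 1.581 ang 321.5 | 13.5 w 1.584 ang 6.8 | 14.0 w 1.586 ang 52.2 | 14.5 w 1.588 ang 97.7 | 15.0 w 1.539 ang 142.6 | 15.5 w 1.552 ang 186.9 | 16.0 w 1.561 ang 231.5 | 16.5 w 1.568 ang 276.3 | 17.0 w 1.523 ang 320.9 | 17.5 w 1.539 ang 4.8 | 18.0 w 1.552 ang 49.1 | 18.5 w 1.561 ang 93.7 | 19.0 w 1.462 ang 138.1 | 19.5 w 1.435 ang 179.8 | 20.0 w 1.328 ang 219.5 | 20.5 w 1.216 ang 255.8 | 21.0 w 1.116 ang 289.3 | 21.5 w 0.95 ang 318.9 | 22.0 w 0.685 ang 342.5 | 22.5 w 0.413 ang 358.0 | 23.0 w 0.205 ang 6.7 | 23.5 w 0.044 ang 10.1 | 24.0 w 0.0 ang 10.3 | 
steady wc for 1.57: 2.4724969890542803
```

```bash
python3 plan.py 2.5:8 '2.5>1.6:10' 1.6:2
```

```text
[[[0.63,0,-1.49,0,0,0,2.2],[1.61,0,-2.79,0,0,0,2.2],[2.88,0,-3.79,0,0,0,2.2],[4.36,0,-4.46,0,0,0,2.2],[5.96,0,-4.73,0,0,0,2.2],[7.57,0,-4.61,0,0,0,2.2],[9.11,0,-4.08,0,0,0,2.2],[10.47,0,-3.2,0,0,0,2.2],[11.53,0,-2.05,0,0,0,2.2],[12.26,0,-0.74,0,0,0,2.2],[12.67,0,0.65,0,0,0,2.2],[12.75,0,2.04,0,0,0,2.2],[12.56,0,3.35,0,0,0,2.2],[12.13,0,4.55,0,0,0,2.2],[11.51,0,5.59,0,0,0,2.2],[10.75,0,6.46,0,0,0,2.2],[9.89,0,7.15,0,0,0,2.2],[8.99,0,7.66,0,0,0,2.2],[8.01,0,8.02,0,0,0,2.2],[6.99,0,8.22,0,0,0,2.2]]] 20 phi 353.5
```

```bash
python3 -m pendant '[[[0.63,0,-1.49,0,0,0,2.2],[1.61,0,-2.79,0,0,0,2.2],[2.88,0,-3.79,0,0,0,2.2],[4.36,0,-4.46,0,0,0,2.2],[5.96,0,-4.73,0,0,0,2.2],[7.57,0,-4.61,0,0,0,2.2],[9.11,0,-4.08,0,0,0,2.2],[10.47,0,-3.2,0,0,0,2.2],[11.53,0,-2.05,0,0,0,2.2],[12.26,0,-0.74,0,0,0,2.2],[12.67,0,0.65,0,0,0,2.2],[12.75,0,2.04,0,0,0,2.2],[12.56,0,3.35,0,0,0,2.2],[12.13,0,4.55,0,0,0,2.2],[11.51,0,5.59,0,0,0,2.2],[10.75,0,6.46,0,0,0,2.2],[9.89,0,7.15,0,0,0,2.2],[8.99,0,7.66,0,0,0,2.2],[8.01,0,8.02,0,0,0,2.2],[6.99,0,8.22,0,0,0,2.2]]]'
python3 look.py side
sed -i 's/^(18.95.*/(18.95,[2.5]*8+lin(2.5,1.6,10)+[1.6]*2),(21.0,[1.6]*8+lin(1.6,0,10)+[0]*20)]/; s/+720)\]/+720),(18.85,1208),(18.9,1211.1)]/' data.py; python3 fit.py 25.5|sed 's/4.0 w.*| 19.0/19.0/'; python3 plan.py 1.6:8 '1.6>0:10' 0:2
```

```text
time: 20.95
tool_pos: [0.6466, -0.033, 0.154]
tool_rot: [-1.568, -0.001, -1.571]
contact_force: [7.1, -0.8, -0.4]
opening: 0.0285
t 20.95 F [ 7.1 -0.8 -0.4] pos [ 0.6466 -0.033   0.154 ] open 0.0285
side 20.95 (-56.45, 119, 0.1363, (np.float64(350.0), np.float64(252.0)))
Tf,I [0.01168 0.0462 ] res [-2.2 -0.2  0.9  1.3  0.5 -1.2  0.1 -0.4  0.7]
19.0 w 1.468 ang 139.8 | 19.5 w 1.497 ang 182.3 | 20.0 w 1.507 ang 225.5 | 20.5 w 1.436 ang 267.8 | 21.0 w 1.295 ang 307.1 | 21.5 w 1.176 ang 342.1 | 22.0 w 1.085 ang 14.6 | 22.5 w 0.883 ang 43.0 | 23.0 w 0.591 ang 64.1 | 23.5 w 0.344 ang 77.2 | 24.0 w 0.153 ang 84.2 | 24.5 w 0.007 ang 86.4 | 25.0 w 0.0 ang 86.4 | 25.5 w 0.0 ang 86.4 | 
steady wc for 1.57: 2.4678802531520465
[[[-1.04,0,0.03,0,0,0,2.2],[-2.07,0,-0.1,0,0,0,2.2],[-3.06,0,-0.39,0,0,0,2.2],[-4,0,-0.84,0,0,0,2.2],[-4.85,0,-1.43,0,0,0,2.2],[-5.6,0,-2.16,0,0,0,2.2],[-6.22,0,-2.99,0,0,0,2.2],[-6.71,0,-3.91,0,0,0,2.2],[-7.01,0,-4.79,0,0,0,2.2],[-7.17,0,-5.61,0,0,0,2.2],[-7.23,0,-6.33,0,0,0,2.2],[-7.21,0,-6.96,0,0,0,2.2],[-7.15,0,-7.47,0,0,0,2.2],[-7.07,0,-7.88,0,0,0,2.2],[-7,0,-8.18,0,0,0,2.2],[-6.94,0,-8.38,0,0,0,2.2],[-6.91,0,-8.48,0,0,0,2.2],[-6.91,0,-8.48,0,0,0,2.2],[-6.91,0,-8.48,0,0,0,2.2],[-6.91,0,-8.48,0,0,0,2.2]]] 20 phi 108.1
```

```bash
python3 -m pendant '[[[-1.04,0,0.03,0,0,0,2.2],[-2.07,0,-0.1,0,0,0,2.2],[-3.06,0,-0.39,0,0,0,2.2],[-4,0,-0.84,0,0,0,2.2],[-4.85,0,-1.43,0,0,0,2.2],[-5.6,0,-2.16,0,0,0,2.2],[-6.22,0,-2.99,0,0,0,2.2],[-6.71,0,-3.91,0,0,0,2.2],[-7.01,0,-4.79,0,0,0,2.2],[-7.17,0,-5.61,0,0,0,2.2],[-7.23,0,-6.33,0,0,0,2.2],[-7.21,0,-6.96,0,0,0,2.2],[-7.15,0,-7.47,0,0,0,2.2],[-7.07,0,-7.88,0,0,0,2.2],[-7,0,-8.18,0,0,0,2.2],[-6.94,0,-8.38,0,0,0,2.2],[-6.91,0,-8.48,0,0,0,2.2],[-6.91,0,-8.48,0,0,0,2.2],[-6.91,0,-8.48,0,0,0,2.2],[-6.91,0,-8.48,0,0,0,2.2]]]'
python3 -m pendant '[[[0,0,0,0,0,0,2.2],[0,0,0,0,0,0,2.2],[0,0,0,0,0,0,2.2],[0,0,0,0,0,0,2.2],[0,0,0,0,0,0,2.2],[0,0,0,0,0,0,2.2],[0,0,0,0,0,0,2.2],[0,0,0,0,0,0,2.2],[0,0,0,0,0,0,2.2],[0,0,0,0,0,0,2.2],[0,0,0,0,0,0,2.2],[0,0,0,0,0,0,2.2]]]'|head -1
cat > zoom.py <<'E'
import sys,glob; from h import *
n,x0,y0,x1,y1,k,o=sys.argv[1:]; f=sorted(glob.glob(f'pics/{n}_*.png'),key=lambda s:float(s.split('_')[1][:-4]))[-1]
cv2.imwrite(f'pics/{o}.png',cv2.resize(cv2.imread(f)[int(y0):int(y1),int(x0):int(x1)],None,fx=float(k),fy=float(k),interpolation=cv2.INTER_CUBIC)); print(f)
E
python3 look.py wrist scene side wrist; python3 zoom.py wrist 120 40 360 200 3 z1
```

```text
time: 23.0
tool_pos: [0.5609, 0.0355, 0.1539]
tool_rot: [-1.571, -0.0, -1.571]
contact_force: [-1.8, 2.4, 5.3]
opening: 0.0285
time: 24.2
t 24.2 F [-0.3  2.6  5.6] pos [0.561  0.0355 0.1539] open 0.0285
wrist 24.2 (94.54, 2020, 0.1342, (np.float64(289.0), np.float64(122.0)))
scene 24.25 (-138.72, 31, 0.1559, (np.float64(281.0), np.float64(200.0))) (-136.87, 16, 0.1153, (np.float64(276.0), np.float64(208.0))) (94.15, 157, 0.1376, (np.float64(298.0), np.float64(264.0)))
side 24.3 (97.89, 37, 0.1352, (np.float64(281.0), np.float64(215.0)))
wrist 24.35 (95.46, 2016, 0.1342, (np.float64(286.0), np.float64(122.0)))
pics/wrist_24.35.png
```

View pics/z1.png

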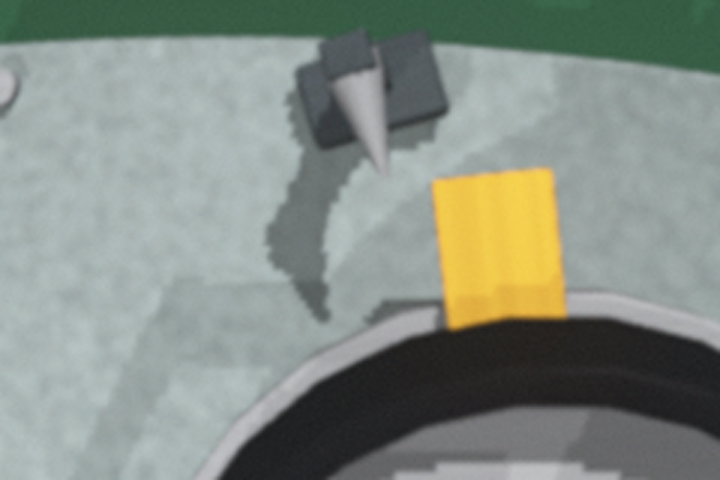

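The wrist crop shows the pointer tip at crop (384,172), which is full-image (247.7,97). The tab's outer edge centre is at crop (492,175), and it stops short of the pointer on the clockwise side. The platter is still creeping, so I'll let it settle.

```bash
python3 -m pendant '[[[0,0,0,0,0,0,2.2],[0,0,0,0,0,0,2.2],[0,0,0,0,0,0,2.2],[0,0,0,0,0,0,2.2],[0,0,0,0,0,0,2.2],[0,0,0,0,0,0,2.2],[0,0,0,0,0,0,2.2]]]'|head -1
cat > fin.py <<'E'
from h import *
from cell import viewer,status
ax=np.array([.581,-.026]); an=lambda p:np.degrees(np.arctan2(*(p[:2]-ax)[::-1])).round(2)
d=viewer.read_camera('wrist'); t=status.observe()['time']; cv2.imwrite(f'pics/wrist_{t:.2f}.png',d['image'][...,::-1])
tip=np.array(wray(d,247.7,97,.072)); print(t,'tip',tip.round(4),an(tip),'r',np.hypot(*(tip[:2]-ax)).round(4))
hsv=cv2.cvtColor(d['image'],cv2.COLOR_RGB2HSV); m=cv2.inRange(hsv,(12,110,70),(34,255,255)); n,l,st,ce=cv2.connectedComponentsWithStats(m)
for i in range(1,n):
    if st[i,4]<300: continue
    v,u=np.nonzero(l==i); p=np.array([wray(d,a,b,.072)[:2] for a,b in zip(u,v)]); r=np.hypot(*(p-ax).T); q=p[(r>.125)&(r<.150)]
    print('tab',an(p.mean(0)),'outer band',an(q.mean(0)) if len(q) else None,'rmax',r.max().round(4),len(p))
    if len(q)>200:
        e,V=np.linalg.eigh(np.cov(p.T)); 
        for lo in(.125,.135,.143): b=p[(r>lo)&(r<lo+.007)]; a=[np.degrees(np.arctan2(y-ax[1],x-ax[0])) for x,y in b]; print('  band',lo,min(a),max(a),(min(a)+max(a))/2)
E
python3 fin.py
```

```text
time: 25.1
25.15 tip [0.5405 0.1266 0.072 ] 104.87 r 0.1579
tab 96.35 outer band 96.35 rmax 0.1533 2016
  band 0.125 89.76903924944683 102.95380036937247 96.36141980940965
  band 0.135 90.45453961492782 102.48334768337652 96.46894364915218
  band 0.143 90.73623294107925 102.18058070943569 96.45840682525747
tab -162.16 outer band None rmax 0.09 386
tab -34.16 outer band None rmax 0.0615 335
tab -82.43 outer band -73.96 rmax 0.1706 2595
  band 0.125 -148.46964952927172 -28.66714348308833 -88.56839650618002
  band 0.135 -150.93157170930428 -26.693115423547017 -88.81234356642565
  band 0.143 -152.21367284613456 -25.223821270777854 -88.7187470584562
```

```bash
sed -i 's/(18.9,1211.1)\]/(18.9,1211.1),(20.95,1383.5),(24.2,1534.5),(24.35,1535.5),(25.15,1536.4)]/' data.py
sed -i 's/Tf,I,th,om,t=q\[0\],q\[1\],/Tf,I,kc,b,th,om,t=*q,/; s/T=.02\*(wc(t-.03)-om)-.004\*om/T=kc*(wc(t-.03)-om)-b*om/; s/,(q\[1\]-.042)\/.006\]/,(q[1]-.042)\/.006,(q[2]-.02)\/.002,(q[3]-.004)\/.0007]/; s/\[.014,.042\],diff_step=.02,x_scale=\[.005,.01\]/[.0117,.046,.02,.004],diff_step=.02,x_scale=[.005,.01,.005,.001]/' fit.py
cat >> fit.py <<'E'
def pulse(w,q):
    Tf,I,kc,b=q; om=th=0;
    for k in range(len(w)*10+400):
        c=w[k//10] if k//10<len(w) else 0
        T=kc*(c-om)-b*om; om=max(0,om+.01*(T-Tf)/I) if (om>0 or T>Tf) else 0.; th+=om*.01
    return np.degrees(th).round(2)
for pk in (1.0,1.2,1.4):
  for n in (2,4,6,8,10): w=[pk/3,pk*2/3]+[pk]*n+[pk*2/3,pk/3]; print(pk,n,pulse(w,q),[pulse(w,q*np.array([f,1,1,1])) for f in(.9,1.1)])
E
python3 fit.py 25.5|sed 's/4.0 w.*| 22.0/22.0/'
```

```text
Tf,I [0.00904 0.0447  0.01834 0.00471] res [-2.  -0.   0.7  0.9  0.3 -1.2  0.2  0.6 -0.5 -0.3  0.5 -0.8  0.5 -0.8
  1. ]
22.0 w 1.11 ang 16.6 | 22.5 w 0.918 ang 45.9 | 23.0 w 0.64 ang 68.2 | 23.5 w 0.405 ang 82.9 | 24.0 w 0.224 ang 91.8 | 24.5 w 0.083 ang 96.1 | 25.0 w 0.0 ang 96.9 | 25.5 w 0.0 ang 96.9 | 
steady wc for 1.57: 2.335879345919286
1.0 2 1.1 [np.float64(1.37), np.float64(0.86)]
1.0 4 2.66 [np.float64(3.22), np.float64(2.17)]
1.0 6 4.69 [np.float64(5.6), np.float64(3.9)]
1.0 8 7.11 [np.float64(8.39), np.float64(5.97)]
1.0 10 9.83 [np.float64(11.51), np.float64(8.32)]
1.2 2 1.89 [np.float64(2.25), np.float64(1.58)]
1.2 4 4.37 [np.float64(5.09), np.float64(3.74)]
1.2 6 7.53 [np.float64(8.66), np.float64(6.53)]
1.2 8 11.21 [np.float64(12.78), np.float64(9.8)]
1.2 10 15.3 [np.float64(17.33), np.float64(13.46)]
1.4 2 2.83 [np.float64(3.32), np.float64(2.44)]
1.4 4 6.34 [np.float64(7.28), np.float64(5.57)]
1.4 6 10.73 [np.float64(12.15), np.float64(9.52)]
1.4 8 15.77 [np.float64(17.7), np.float64(14.1)]
1.4 10 21.32 [np.float64(23.76), np.float64(19.18)]
```

```bash
python3 plan.py .4 .8 1.2:6 .8 .4 0:10
```

```text
[[[0.09,0,-0.25,0,0,0,2.2],[0.29,0,-0.73,0,0,0,2.2],[0.66,0,-1.41,0,0,0,2.2],[1.11,0,-2.05,0,0,0,2.2],[1.63,0,-2.63,0,0,0,2.2],[2.22,0,-3.14,0,0,0,2.2],[2.87,0,-3.57,0,0,0,2.2],[3.56,0,-3.93,0,0,0,2.2],[4.05,0,-4.12,0,0,0,2.2],[4.29,0,-4.2,0,0,0,2.2],[4.29,0,-4.2,0,0,0,2.2],[4.29,0,-4.2,0,0,0,2.2],[4.29,0,-4.2,0,0,0,2.2],[4.29,0,-4.2,0,0,0,2.2],[4.29,0,-4.2,0,0,0,2.2],[4.29,0,-4.2,0,0,0,2.2],[4.29,0,-4.2,0,0,0,2.2],[4.29,0,-4.2,0,0,0,2.2],[4.29,0,-4.2,0,0,0,2.2],[4.29,0,-4.2,0,0,0,2.2]]] 20 phi 163.1
```

```bash
python3 -m pendant '[[[0.09,0,-0.25,0,0,0,2.2],[0.29,0,-0.73,0,0,0,2.2],[0.66,0,-1.41,0,0,0,2.2],[1.11,0,-2.05,0,0,0,2.2],[1.63,0,-2.63,0,0,0,2.2],[2.22,0,-3.14,0,0,0,2.2],[2.87,0,-3.57,0,0,0,2.2],[3.56,0,-3.93,0,0,0,2.2],[4.05,0,-4.12,0,0,0,2.2],[4.29,0,-4.2,0,0,0,2.2],[4.29,0,-4.2,0,0,0,2.2],[4.29,0,-4.2,0,0,0,2.2],[4.29,0,-4.2,0,0,0,2.2],[4.29,0,-4.2,0,0,0,2.2],[4.29,0,-4.2,0,0,0,2.2],[4.29,0,-4.2,0,0,0,2.2],[4.29,0,-4.2,0,0,0,2.2],[4.29,0,-4.2,0,0,0,2.2],[4.29,0,-4.2,0,0,0,2.2],[4.29,0,-4.2,0,0,0,2.2]]]'
python3 fin.py|grep -v band.*-; python3 fin.py | grep outer;python3 - <<'E'
E
python3 zoom.py wrist 200 0 440 160 3 z2
```

```text
time: 27.15
tool_pos: [0.5196, -0.0076, 0.1539]
tool_rot: [-1.569, -0.0, -1.571]
contact_force: [4.8, -1.5, 2.8]
opening: 0.0287
27.2 tip [0.4993 0.0835 0.072 ] 126.73 r 0.1367
tab 103.07 outer band 103.08 rmax 0.1525 1963
  band 0.125 96.28770449826283 109.61398297459914 102.95084373643098
  band 0.135 96.82861008295286 109.225101061702 103.02685557232743
  band 0.143 97.2378017986023 108.86759736119339 103.05269957989785
tab -97.76 outer band None rmax 0.094 338
tab 103.08 outer band 103.09 rmax 0.1525 1963
tab -149.59 outer band -146.45 rmax 0.1488 388
tab -97.76 outer band None rmax 0.094 340
tab -105.45 outer band -84.97 rmax 0.2277 2752
pics/wrist_27.25.png
```

View pics/z2.png

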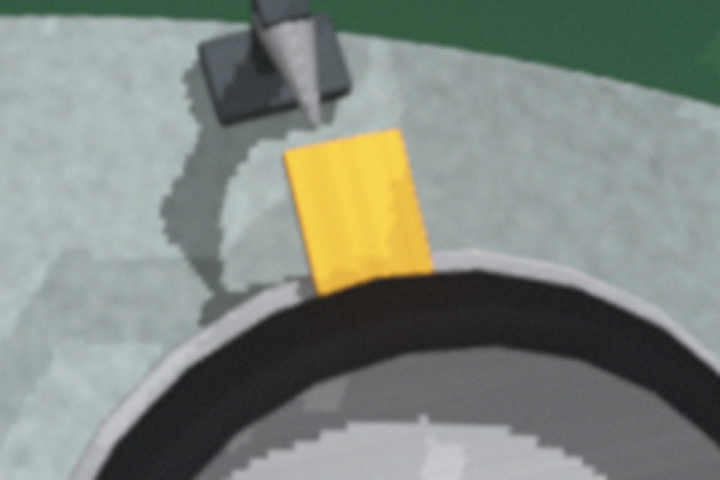

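The crop shows the pointer tip at crop (318,124), which is full-image (305.7,41). The tab's end centre is at (343,139), so about 5 mm remain.

```bash
sed -i 's/247.7,97/305.7,41/' fin.py; python3 fin.py | head -2
cat >> fit.py <<'E'
print('--')
for pk in (.8,1.0,1.2):
  for n in (1,2,3,4): w=[pk/2]+[pk]*n+[pk/2]; print(pk,n,pulse(w,q))
print(pulse([.4,.8]+[1.2]*6+[.8,.4],q),'observed 6.7')
E
python3 fit.py 25.5|sed '1,/--/d'
```

```text
27.3 tip [0.5412 0.1257 0.072 ] 104.69 r 0.1568
tab 103.08 outer band 103.08 rmax 0.1525 1965
0.8 1 0.1
0.8 2 0.31
0.8 3 0.61
0.8 4 0.99
1.0 1 0.23
1.0 2 0.65
1.0 3 1.24
1.0 4 1.98
1.2 1 0.48
1.2 2 1.19
1.2 3 2.16
1.2 4 3.35
7.53 observed 6.7
```

```bash
python3 plan.py .5 1:4 .5 0:6
```

```text
[[[0.32,0,-0.09,0,0,0,2.2],[0.95,0,-0.21,0,0,0,2.2],[1.6,0,-0.27,0,0,0,2.2],[2.25,0,-0.27,0,0,0,2.2],[2.9,0,-0.2,0,0,0,2.2],[3.22,0,-0.14,0,0,0,2.2],[3.22,0,-0.14,0,0,0,2.2],[3.22,0,-0.14,0,0,0,2.2],[3.22,0,-0.14,0,0,0,2.2],[3.22,0,-0.14,0,0,0,2.2],[3.22,0,-0.14,0,0,0,2.2],[3.22,0,-0.14,0,0,0,2.2]]] 12 phi 191.8
```

```bash
python3 -m pendant '[[[0.32,0,-0.09,0,0,0,2.2],[0.95,0,-0.21,0,0,0,2.2],[1.6,0,-0.27,0,0,0,2.2],[2.25,0,-0.27,0,0,0,2.2],[2.9,0,-0.2,0,0,0,2.2],[3.22,0,-0.14,0,0,0,2.2],[3.22,0,-0.14,0,0,0,2.2],[3.22,0,-0.14,0,0,0,2.2],[3.22,0,-0.14,0,0,0,2.2],[3.22,0,-0.14,0,0,0,2.2],[3.22,0,-0.14,0,0,0,2.2],[3.22,0,-0.14,0,0,0,2.2]]]'
python3 fin.py|head -2; python3 zoom.py wrist 200 0 440 160 3 z3
```

```text
time: 28.5
tool_pos: [0.5184, -0.0391, 0.1539]
tool_rot: [-1.569, 0.001, -1.571]
contact_force: [5.2, 1.8, 2.7]
opening: 0.0284
28.55 tip [0.54   0.0942 0.072 ] 108.84 r 0.127
tab 104.44 outer band 104.43 rmax 0.1522 1878
pics/wrist_28.55.pngTraceback (most recent call last):
  File "fin.py", line 13, in <module>
    for lo in(.125,.135,.143): b=p[(r>lo)&(r<lo+.007)]; a=[np.degrees(np.arctan2(y-ax[1],x-ax[0])) for x,y in b]; print('  band',lo,min(a),max(a),(min(a)+max(a))/2)
                                                                                                                                    ~~~^^^
ValueError: min() iterable argument is empty
```

View pics/z3.png

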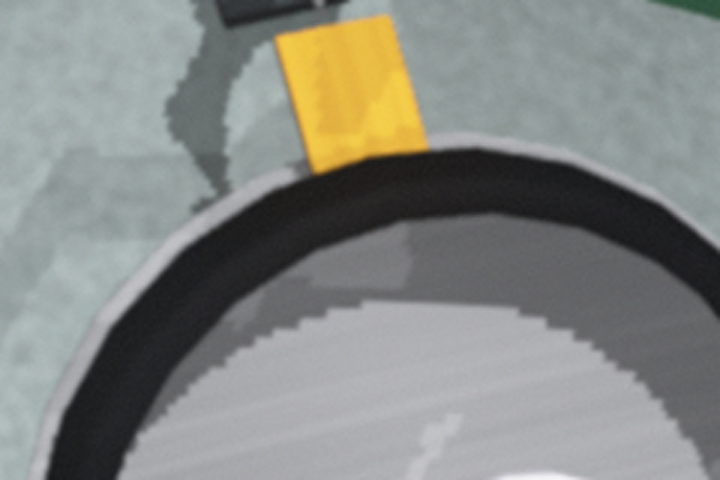

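The pointer is out of view here, but the tab is at 104.4° against the pointer's 104.7–104.9°, an offset of less than 1 mm. I'll release, lift and check from a fresh viewpoint.

```bash
python3 -m pendant '[[[0,0,0,0,0,0,3.5],[0,0,0,0,0,0,4.5],[0,0,0,0,0,0,6],[0,0,0,0,0,0,8],[0,0,0,0,0,0,9],[0,0,0,0,0,0,9],[0,0,0,0,0,0,9],[0,0,0,0,0,0,9],[0,0,0,0,0,0,9],[0,0,0,0,0,0,9],[0,0,0,0,0,0,9]]]'
python3 -m pendant '[[[0,-1,0,0,0,0,9],[0,-4,0,0,0,0,9],[0,-7,0,0,0,0,9],[-2,-10,0,0,0,0,9],[-5,-12,2,0,0,0,9],[-8,-12,4,0,0,0,9],[-8,-12,4,0,0,0,9],[-8,-12,4,0,0,0,9],[-8,-12,4,0,0,0,9],[-8,-12,4,0,0,0,9]]]'
python3 look.py scene side wrist;python3 fin.py|head -2; python3 zoom.py wrist 160 20 400 200 3 z4
```

```text
time: 29.65
tool_pos: [0.5174, -0.0393, 0.1537]
tool_rot: [-1.571, 0.0, -1.571]
contact_force: [-0.7, -0.7, 0.6]
opening: 0.0902
time: 30.65
tool_pos: [0.5569, 0.0398, 0.2738]
tool_rot: [-1.571, -0.0, -1.572]
contact_force: [0.2, -0.6, -0.1]
opening: 0.09
t 30.65 F [ 0.2 -0.6 -0.1] pos [0.5569 0.0398 0.2738] open 0.09
scene 30.65 (102.88, 147, 0.1371, (np.float64(304.0), np.float64(260.0)))
side 30.7 (107.24, 43, 0.1342, (np.float64(276.0), np.float64(217.0)))
wrist 30.75 (103.92, 915, 0.1337, (np.float64(269.0), np.float64(126.0)))
30.85 tip [0.5891 0.1996 0.072 ] 87.95 r 0.2258
tab 103.87 outer band 103.88 rmax 0.1531 914
pics/wrist_30.85.png
```

View pics/z4.png

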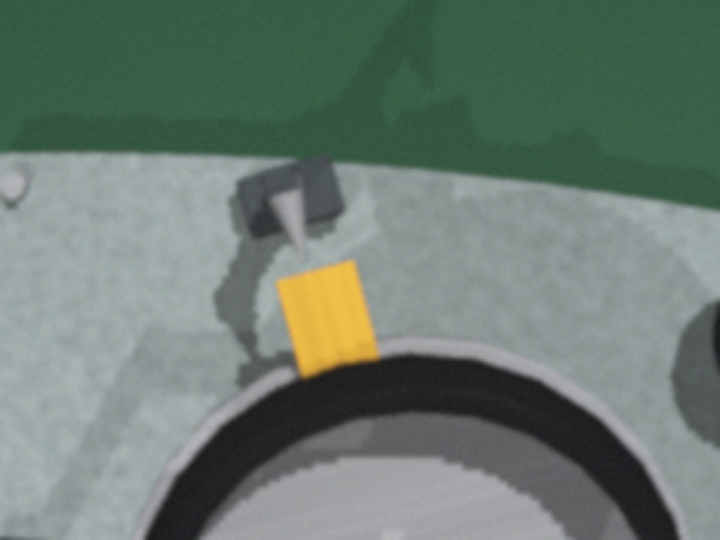

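```bash
sed -i 's/305.7,41/260.7,103.7/' fin.py; python3 fin.py 2>/dev/null| head -5
```

```text
30.9 tip [0.5402 0.1289 0.072 ] 104.75 r 0.1602
tab 103.9 outer band 103.88 rmax 0.1532 916
  band 0.125 97.34422716739053 110.44263650952023 103.89343183845537
  band 0.135 97.8427805681353 109.96422942866664 103.90350499840096
  band 0.143 98.21939919400405 109.69948857394233 103.9594438839732
```

```bash
python3 -m pendant '[[[-2,0,-0.5,0,0,0,9],[-4,0,-1,0,0,0,9],[-4,3,-1.5,0,0,0,9],[-4,6,-1.5,0,0,0,9],[-4,6,-1.5,0,0,0,9],[-4,6,-1.5,0,0,0,9],[-4,6,-1.5,0,0,0,9],[-4,6,-1.5,0,0,0,9]]]'
python3 fin.py 2>/dev/null| sed -n 2,5p; python3 zoom.py wrist 180 60 380 210 4 z5
```

```text
time: 31.7
tool_pos: [0.5433, 0.0805, 0.2153]
tool_rot: [-1.568, 0.0, -1.571]
contact_force: [0.7, -0.8, -0.3]
opening: 0.0902
tab 103.9 outer band 103.91 rmax 0.1541 1249
  band 0.125 97.13583577542043 110.60836679091375 103.8721012831671
  band 0.135 97.81906372656273 109.97928995558817 103.89917684107544
  band 0.143 98.1760733711516 109.75132412273912 103.96369874694537
pics/wrist_31.75.png
```

View pics/z5.png

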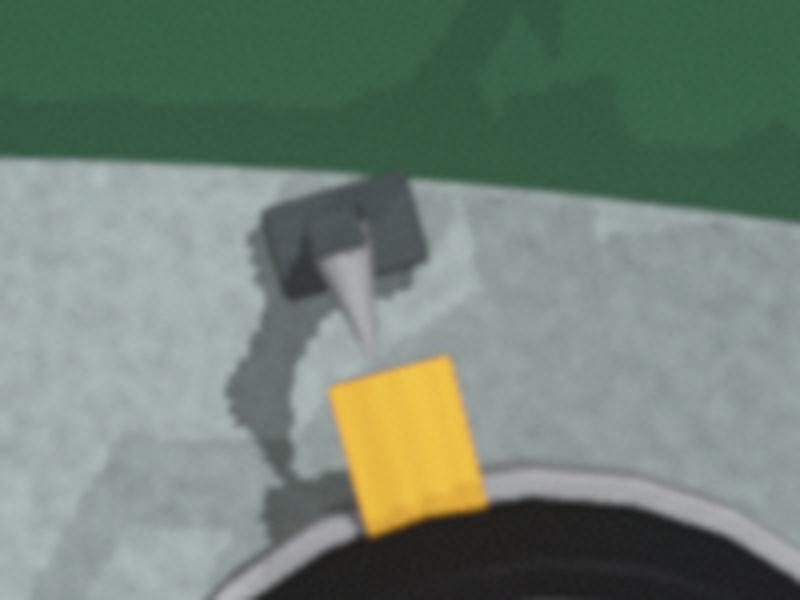

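The tip is at crop (374,357) and the tab's centre line passes about 11 px (2.7 mm, about 1°) clockwise of it. There is plenty of time, so I'll regrip and nudge once more.

```bash
python3 -m pendant '[[[3,-2,0,0,0,0,9],[7,-2,-1.5,0,0,0,9],[11,-2,-2.5,0,0,0,9],[12,-1,-2.5,0,0,0,9],[12,3,-2.5,0,0,0,9],[12,6,-2.5,0,0,0,7],[12,6,-2.5,0,0,0,5],[12,6,-2.5,0,0,0,3.2],[12,6,-2.5,0,0,0,2.2],[12,6,-2.5,0,0,0,2.2],[12,6,-2.5,0,0,0,2.2],[12,6,-2.5,0,0,0,2.2],[12,6,-2.5,0,0,0,2.2],[12,6,-2.5,0,0,0,2.2],[12,6,-2.5,0,0,0,2.2],[12,6,-2.5,0,0,0,2.2],[12,6,-2.5,0,0,0,2.2],[12,6,-2.5,0,0,0,2.2]]]' 12
python3 -c "
from cell import status;s=status.observe();print(s['opening'])"; python3 fin.py 2>/dev/null|sed -n 2p;  python3 plan.py .5 1:4 .5 0:6
```

```text
time: 33.55
tool_pos: [0.518, -0.0393, 0.1541]
tool_rot: [-1.569, -0.0, -1.571]
contact_force: [4.0, 0.8, 2.1]
opening: 0.0284
0.02841849245686409
tab 104.41 outer band 104.39 rmax 0.1521 1877
[[[0.31,0,0.07,0,0,0,2.2],[0.93,0,0.27,0,0,0,2.2],[1.53,0,0.52,0,0,0,2.2],[2.1,0,0.84,0,0,0,2.2],[2.63,0,1.21,0,0,0,2.2],[2.88,0,1.41,0,0,0,2.2],[2.88,0,1.41,0,0,0,2.2],[2.88,0,1.41,0,0,0,2.2],[2.88,0,1.41,0,0,0,2.2],[2.88,0,1.41,0,0,0,2.2],[2.88,0,1.41,0,0,0,2.2],[2.88,0,1.41,0,0,0,2.2]]] 12 phi 220.4
```

```bash
python3 -m pendant '[[[0.31,0,0.07,0,0,0,2.2],[0.93,0,0.27,0,0,0,2.2],[1.53,0,0.52,0,0,0,2.2],[2.1,0,0.84,0,0,0,2.2],[2.63,0,1.21,0,0,0,2.2],[2.88,0,1.41,0,0,0,2.2],[2.88,0,1.41,0,0,0,2.2],[2.88,0,1.41,0,0,0,2.2],[2.88,0,1.41,0,0,0,2.2],[2.88,0,1.41,0,0,0,2.2]]]'
python3 fin.py 2>/dev/null|sed -n 2p
python3 -m pendant '[[[0,0,0,0,0,0,3.5],[0,0,0,0,0,0,4.5],[0,0,0,0,0,0,6],[0,0,0,0,0,0,8],[0,0,0,0,0,0,9],[0,0,0,0,0,0,9],[0,0,0,0,0,0,9],[0,0,0,0,0,0,9],[0,-1,0,0,0,0,9],[0,-4,0,0,0,0,9],[0,-7,0,0,0,0,9],[-2,-8,0,0,0,0,9],[-6,-8,0,0,0,0,9],[-10,-8,0,0,0,0,9],[-14,-8,1,0,0,0,9],[-14.88,-6,1.09,0,0,0,9],[-14.88,-6,1.09,0,0,0,9],[-14.88,-6,1.09,0,0,0,9],[-14.88,-6,1.09,0,0,0,9],[-14.88,-6,1.09,0,0,0,9]]]'
sed -i 's/260.7,103.7/273.1,148.9/' fin.py; python3 fin.py 2>/dev/null|sed -n 1,5p;python3 zoom.py wrist 180 60 380 210 4 z6
```

```text
time: 34.6
tool_pos: [0.5314, -0.0687, 0.154]
tool_rot: [-1.571, -0.0, -1.571]
contact_force: [1.0, 1.4, 7.0]
opening: 0.0285
tab 107.0 outer band 108.46 rmax 0.1332 705
time: 36.65
tool_pos: [0.5428, 0.0797, 0.2147]
tool_rot: [-1.569, -0.0, -1.572]
contact_force: [-0.2, -0.2, 0.1]
opening: 0.0903
36.7 tip [0.5401 0.1251 0.072 ] 105.13 r 0.1565
tab 105.89 outer band 105.92 rmax 0.1541 1252
  band 0.125 99.20849401868198 112.80562584098082 106.0070599298314
  band 0.135 99.77301746343475 111.96837195298635 105.87069470821055
  band 0.143 100.07806744289553 111.77978368926561 105.92892556608058
pics/wrist_36.70.png
```

View pics/z6.png

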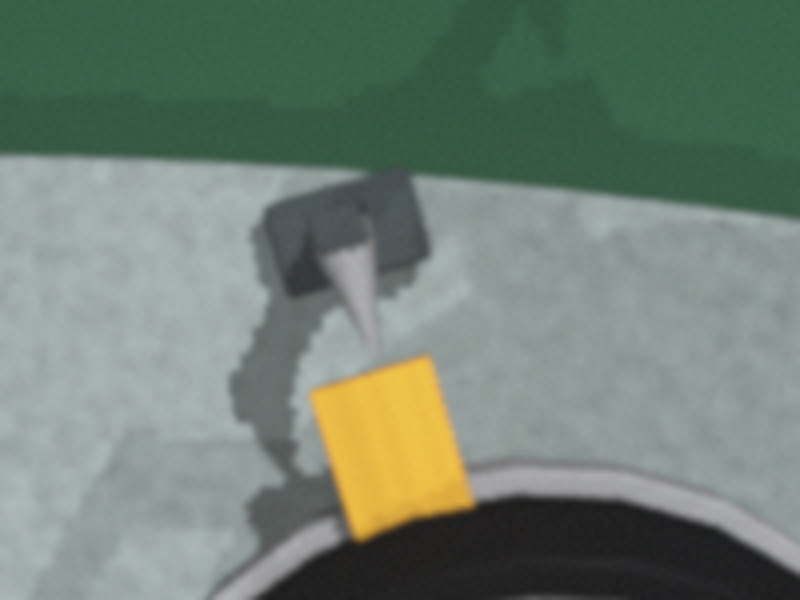

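The tip is at crop (377,354) and the tab's centre line now passes about 11 px (2.8 mm, about 1°) on the other side of it. The pointer sits well within the 30 mm tab. Going back would mean turning clockwise for a gain no larger than the nudge scatter, so I'll leave it. I'll check that everything is at rest and the bystanders haven't moved, then hand in.

```bash
python3 -m pendant '[[[0,-3,0,0,0,0,9],[0,-3,0,0,0,0,9],[0,-3,0,0,0,0,9],[0,-3,0,0,0,0,9],[0,-3,0,0,0,0,9]]]' | head -1
python3 fin.py 2>/dev/null|sed -n 2p; python3 - <<'E'
from h import *
from cell import viewer,status,robot
a=dict(np.load('pics/scene0.npz'))['image'].astype(int); b=viewer.read_camera('scene')['image'].astype(int)
a2=dict(np.load('pics/side0.npz'))['image'].astype(int); b2=viewer.read_camera('side')['image'].astype(int)
def df(x,y,r): x0,y0,x1,y1=r; return (abs(x-y).max(-1)[y0:y1,x0:x1]>40).mean().round(3)
for n,r in dict(tray=(415,290,500,370),woofer=(355,365,450,420),tweeter=(222,285,255,315),cup=(182,160,208,190)).items(): print(n,df(a,b,r))
for n,r in dict(magnet=(250,283,282,310),screwdriver=(290,365,350,420),cup=(388,320,430,375)).items(): print(n,df(a2,b2,r))
s=status.observe(); print(s['time'],abs(s['qvel']).max(),s['contact_force'])
E
python3 fin.py 2>/dev/null|sed -n 2p; python3 -c "from cell import robot;print(robot.hand_in())"
```

```text
time: 37.2
tab 105.93 outer band 105.95 rmax 0.1538 1056
tray 0.0
woofer 0.0
tweeter 0.0
cup 0.0
magnet 0.135
screwdriver 0.0
cup 0.0
37.35 0.0042817539951601254 [-0.86268472  0.34156212  0.32928147]
tab 105.93 outer band 105.94 rmax 0.1539 1057
the job is handed in; nothing more can be done
None
```

I turned the platter counter-clockwise with the crank knob, held about 15 turns a minute, stopped it with the tab at the pointer, released the knob and handed in at about 37 s.

- **Speed:** The platter stayed in the band from about 7.5 s to 19 s, by a model fitted to the camera angles. It peaked at about 15.6 turns a minute by that model. The camera angles gave 15.1 between 12.7 s and 16.8 s.
- **Stop at the pointer:** The first stop was about 8° short of the pointer. Three small counter-clockwise nudges followed, the last after letting go and gripping again.
- **Final position:** The tab's centre line ends about 1° (2–3 mm) past the pointer. It was about 1° short before the last nudge. I did not turn it back clockwise. The pointer is well within the 30 mm tab.
- **At rest:** The tab angle read 105.93° twice, 0.15 s apart. The gripper is open and clear of everything, with contact force at noise level.
- **Disagreements between readings:** Absolute tab angles differed by about 0.5° between wrist camera positions, and by 1–3° between the wrist and the fixed cameras. I judged the alignment from tab and pointer in the same image.
- **Bystanders:** The tray, woofer, tweeter, cup and screwdriver look unchanged. The magnet's image patch changed by 13.5%. This is probably a shadow from the moved arm, since the arm never came near it, but I did not check further.

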